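# Set up the chassis glue-up press

## Robot

A 7-joint arm with a two-finger parallel gripper is mounted at the origin on the work surface. World frame = base frame: x ahead of the robot, y to its left, z up, the work surface at z = 0. Lengths are in m, angles in rad, forces in N, time in s.
With the tool pointing down it reaches from about 0.425 to 0.925 m from the base axis. Payload 6.8 kg.
Tool frame: the origin (TCP) lies midway between the tips of the shut fingers; the grasp point (between the pads) lies bot.grip_point_offset behind it (bot.grip_point_offset is the distance from the TCP to the grasp point, in m); z points along the fingers, y is the line along which they close (so a half turn about z gives the same grasp; the last joint's range is limited). The gripper opens to 85 mm and grips with 20 to 120 N. Pads are 22 mm wide; open, the fingers measure 114 mm over their backs; the gripper's body (76 mm by 85 mm) begins 54 mm behind the grasp point. The pads swing forward as they close: fully open they stand 13 mm farther back than shut.
Start: joints at [1.012, 0.477, 0.022, 1.555, -0.011, 1.109, -0.083], TCP at [0.294, -0.608, 0.231] pointing down, gripper open.
Joint ranges: [-2.96, 2.96], [-0.34, 2.1], [-1.41, 1.46], [0.24, 2.44], [-1.37, 4.51], [0.17, 1.92], [-2.96, 2.96]. Speed limits (rad/s): [2.39, 2.39, 3.14, 3.14, 3.14, 3.14, 3.14].

## Interface

Orientations are given as a rotation vector (axis times angle).
In Python, from plant import monitor, camera, camera_model, close_job, bot gives the robot as it stands. The module is installed in compiled form; this text tells all that it offers.
- The arm moves only by the tool move_arm, never from a script. Its argument "increments" is text: rows parted by semicolons, each of 7 numbers parted by spaces: the shift along the tool's x, y, z normalised to -1 to 1, where 1 is 20 cm, then the turn, a rotation vector about the tool's x, y, z normalised to -1 to 1, where 1 is 90 degrees, then the closure, from -1 (fully open) to 1 (shut), so that 0 is half open. In form: tx ty tz ax ay az jaw; .... A call has 1 to 12 rows; each row is the pose to reach, as a shift and turn from the pose commanded when the call began, along the tool's axes at that moment; what a row does not reach only later rows make up. A row lasts 1/12 s, in which the tool goes at most 41.7 mm and 7.16 degrees, less where a joint would pass 70% of its speed; a pose out of reach is approached as far as the arm can. A call with a number of a shift or a turn outside -1 to 1 is refused whole. A call with a gripper value outside its range is refused whole. The fingers move at their own pace and stop on an object; "squeeze" is the grip in N (left out, the last holds). Time passes only in rows, so rows that repeat a pose let the fingers close. It gives the time, the measured TCP pose, the force, the opening and the grip force at its end, in the units of the state.
- monitor.read_state(): the state, without advancing time (a new reading comes with each control period).
- camera(name): name is "scene" or "top" or "wrist"; returns (picture, depth): 420x560x3 uint8, red, green, blue; 420x560 float32, m along the optical axis (not along the pixel's ray), 0 where there is no reading.
- camera_model(name): a dict with "mtx" (3x3 intrinsics, pixels), "k1" (the pictures are not rectified: a ray, as slopes to the right and down, at radius r is drawn at 1 + k1 r^2 times it, then the intrinsics apply), "rvec" (rotation vector, rad) and "tvec" (3), from world to camera coordinates, as OpenCV has them. Camera axes: x right, y down, z forward; pixel columns grow to the right and rows downward; lengths in m; the calibration is good to about 2 mm. A picture is of the moment at which its call begins: read the wrist's pose just before it. camera_model takes no time and is no camera call; for the wrist camera it gives the pose at the moment of the call.
- close_job(): hands the job in; it is judged then, once.
The state is a dict: "time_s": time; "joints": joint angles; "dq": joint speeds; "effort": joint torques, N m; "ee_pos": TCP position; "ee_rot": TCP orientation; "ft_force": force on the tool from outside, world axes, zero at the start; "ft_torque": the same for the moment, N m; "width": finger opening in m; "grip_force": force on a finger pad.
Only numpy, scipy, OpenCV 4.12 (cv2) and the standard library are available. Lean on these libraries where they do the work, as an engineer would, in place of code of your own. Each camera call takes 0.05 s, during which the arm holds its last target. There are 200 camera calls.

## Task

Set up the glue-up press for the model-car chassis: swing its hold-down arm right up, turn the rocking stand until its short red leg sits on the red shim and its other three feet on the black marks so that it stands firm, and lay every loose wooden slat on it, centred, straight across both rails and side by side. Then swing the arm down until its rubber bar rests on the slats, let go, and leave the other things on the table alone.

Things in the scene. Friction and masses are not known exactly. Their poses are not given: they have to be found in the camera images.
- press: glue-up press, fixed: plywood board, top 10 mm above the table, x -115 to +230 mm, y +-115 mm. Origin at table height where the stand's centre belongs; x points to the arm's hinge, z up. Three flat black marks, 30 mm across, at (42, 85), (42, -85), (-42, -85) mm and a red shim at (-42, 85) mm. Two cheeks 122 mm high at x 154 to 190, y within +-27 mm.
- shim (a point): centre of the top of the red shim, a square pad of 36 mm, 8 mm high on the board, so 18 mm above the table
- hinge (a point): axis of the hold-down arm, along the press's y axis, at press x 172 mm, y 0, 105 mm above the table. The arm is 16 mm thick and points from here to the press's -x at joint 0. Its rubber bar, 18 mm thick, 190 mm long along y, is 172 mm from the hinge and its axis 23 mm below the hinge at joint 0.
- presser (a joint): angle of the hold-down arm (rad), positive is up: 0.1 when its rubber bar just rests on slats lying on the properly seated stand, 1.6 right up at its stop. Stiff hinge: it stays where it is left; about 4 N at the green handle raises it.
- grip_left (a point): place to pinch the green handle, on its axis, 45 mm to the press's +y of the arm. The handle is a round rod, 12 mm thick, 140 mm long, along the press's y, at the arm's end; at joint 0 its axis is 225 mm from the hinge towards -x and 35 mm above it. It may turn in the fingers as the arm swings.
- grip_right (a point): the same on the other side, 45 mm to the press's -y of the arm
- stand: wooden stand, 0.3 to 0.55 kg. Origin at its centre, level with the soles of its three long feet. Two rails along its y, 190 x 12 x 25 mm, at x -42 and +42 mm, tops at z 60 mm; a dark crossbeam along x at y 0 joins them, 14 mm wide, z 26 to 48 mm: grip it here. Seated, its origin is at the press's origin but 10 mm above the table, and its axes are those of the press.
- short_foot (a point): centre of the sole of the stand's short red leg, at x -42, y +85, z 8 mm in the stand's frame; a red patch on the rail marks it. The other legs (black) are at (42, 85), (42, -85), (-42, -85) mm; all are 16 mm thick. The stand is heavier at the red leg and droops there by up to 0.1 rad until that leg is on the shim.
- slat1: light wooden slat, 160 x 22 x 20 mm, 45 g; origin at its centre, x along its length. Absent in some runs. At the start it lies on the table; on the seated stand its centre is 80 mm above the table. Four fit on the rails at a spacing of 50 mm, any order
- slat2: light wooden slat, 160 x 22 x 20 mm, 45 g; origin at its centre, x along its length. Absent in some runs. At the start it lies on the table; on the seated stand its centre is 80 mm above the table. Four fit on the rails at a spacing of 50 mm, any order
- slat3: light wooden slat, 160 x 22 x 20 mm, 45 g; origin at its centre, x along its length. Absent in some runs. At the start it lies on the table; on the seated stand its centre is 80 mm above the table. Four fit on the rails at a spacing of 50 mm, any order
- slat4: light wooden slat, 160 x 22 x 20 mm, 45 g; origin at its centre, x along its length. Absent in some runs. At the start it lies on the table; on the seated stand its centre is 80 mm above the table. Four fit on the rails at a spacing of 50 mm, any order
- wheel_a: spare disc wheel with a red hub cap, 120 mm across, 18 mm high, lying flat; bystander
- wheel_b: the same kind of disc wheel; bystander
- battery: black battery holder, 110 x 35 x 25 mm, lying; bystander
- amber: amber jar with white cap, 48 mm across, 85 mm high; bystander
- drum: copper drum, 68 mm across, 95 mm high; bystander
- prop: black two-bladed propeller, 150 mm long, lying flat; bystander
Not all that is in view belongs to the job. What is shaped like the slat1 but green is not meant. What is shaped like the slat3 but green is not meant.

How it is judged:
By the outcome, as a careful person would: the job done as asked, in the order asked, and still so for the second after the job is handed in, with the robot touching nothing.
Of slat1, slat2, slat3, slat4 only 3 to 4 are there at a start; the rules pass over those that are not, and their reading is None.
At some moment in a run one of slat1, slat2, slat3, slat4 may be knocked a few centimetres aside while the robot is not near it.
Once in a run the grip may slacken for a moment while it holds something.
It also fails if it takes over 210 s, if anything falls off the work surface, if the arm or the gripper's body presses on something with over 40 N, if the wrist force passes 120 N, or if a joint passes its speed limit or range.

## Working session

There is one attempt and no reset: what is moved stays moved. The work goes in short steps, Python scripts to look and compute and a tool call to move; the robot and the scene stay as the last step left them, time stands still between calls to the robot, and variables do not carry over. Pictures are saved under pics/ and viewed, at most 14 in all, crops included, and the job is handed in when it is done.

Besides the shell and the picture viewer there is one more tool, called after "Request:" by a JSON object that holds its "fn" and its "kwargs", one argument or row to a line. move_arm: Moves the arm, as the interface text tells. Its arguments: {"type":"object","properties":{"increments":{"type":"string"},"squeeze":{"type":"number"}},"required":["increments"]}

```bash
mkdir -p pics; cat > h.py <<'E'
import numpy as np, cv2
from scipy.spatial.transform import Rotation as R
from plant import monitor, camera, camera_model, close_job, bot
def shot(name):
    m=camera_model(name); p,d=camera(name); return p,d,m
def save(fn,p): cv2.imwrite('pics/'+fn,cv2.cvtColor(p,cv2.COLOR_RGB2BGR))
def cloud(d,m):
    K=m['mtx'];h,w=d.shape;k=m['k1']
    u,v=np.meshgrid(np.arange(w),np.arange(h))
    D=np.array([k,0,0,0],float)
    pts=cv2.undistortPoints(np.stack([u,v],-1).reshape(-1,1,2).astype(float),np.array(K,float),D).reshape(h,w,2)
    X=np.dstack([pts*d[...,None],d])
    r=R.from_rotvec(np.ravel(m['rvec'])).as_matrix()
    W=(X-np.ravel(m['tvec']))@r
    W[d<=0]=np.nan
    return W
def st():
    s=monitor.read_state(); print({k:np.round(s[k],4).tolist() for k in ('time_s','ee_pos','ee_rot','ft_force','width','grip_force','joints')}); return s
E
python3 - <<'E'
from h import *
st(); print(bot.grip_point_offset)
for n in ('top','scene'):
    p,d,m=shot(n); save(n+'0.png',p); np.savez(n+'0.npz',p=p,d=d,W=cloud(d,m)); print(m)
E
```

```text
{'time_s': 0.0, 'ee_pos': [0.2938, -0.607, 0.2303], 'ee_rot': [-3.0604, -0.7018, 0.0009], 'ft_force': [0.1764, 0.9077, 1.0431], 'width': 0.0854, 'grip_force': 0.0, 'joints': [1.0119, 0.4778, 0.0223, 1.5565, -0.0115, 1.1093, -0.0831]}
0.0187
{'mtx': array([[417.94310455,   0.        , 272.35704387],
       [  0.        , 417.94310455, 204.00970435],
       [  0.        ,   0.        ,   1.        ]]), 'k1': -0.022139643413067293, 'rvec': array([ 2.17625465, -2.16575757,  0.11417971]), 'tvec': array([-0.0182829 ,  0.493132  ,  1.47630495])}
{'mtx': array([[509.1783005 ,   0.        , 271.58800243],
       [  0.        , 509.1783005 , 210.57487312],
       [  0.        ,   0.        ,   1.        ]]), 'k1': 0.023238604882533646, 'rvec': array([ 2.01103569,  1.04231979, -0.49005273]), 'tvec': array([-0.24448839, -0.14983494,  1.8037585 ])}
```

View pics/top0.png

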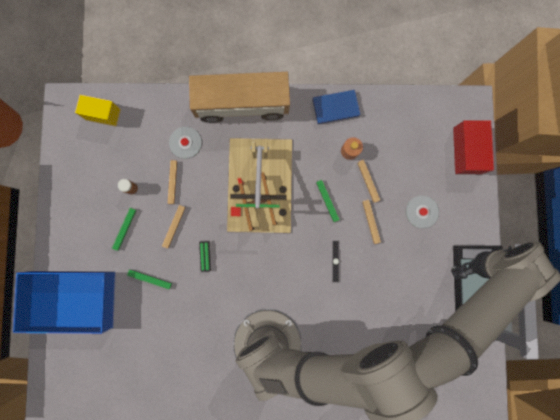

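View pics/scene0.png

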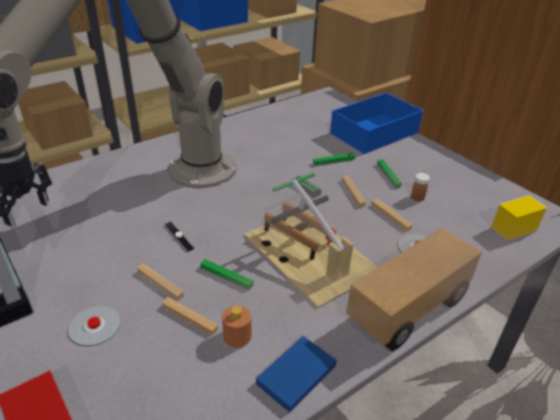

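Slats candidates (top): tan at (172,182), (174,226), (370,181), (372,221), all wanted; green look-alikes (124,229), (150,279), (328,200) are not. The press is at (260,185), with the stand turned on it. Next: measure and check in one crop.

```bash
cat >> h.py <<'E'
def slats(p,W,zlo=0.012,zhi=0.027,amin=60,box=None):
    hsv=cv2.cvtColor(p,cv2.COLOR_RGB2HSV)
    g=cv2.inRange(hsv,(8,70,90),(25,255,255))>0
    g&=(W[...,2]>zlo)&(W[...,2]<zhi)
    n,l,s,c=cv2.connectedComponentsWithStats(g.astype(np.uint8))
    out=[]
    for i in range(1,n):
        if s[i,4]<amin: continue
        q=W[l==i][:,:2].astype(np.float32); (cx,cy),(a,b),t=cv2.minAreaRect(q*1000)
        if a<b: t+=90
        out.append((c[i].round().tolist(),round(cx),round(cy),round(max(a,b)),round(min(a,b)),round((t+90)%180-90,1),np.round(np.median(W[l==i][:,2]),4)))
    return out
E
python3 - <<'E'
from h import *
z=np.load('top0.npz');p,W=z['p'],z['W']
for s in slats(p,W,0.008,0.03): print(s)
for v,u in [(140,232),(140,290),(230,290),(230,232),(200,340)]: print((u,v),W[v,u].round(4))
hsv=cv2.cvtColor(p,cv2.COLOR_RGB2HSV)
red=((hsv[...,0]<6)|(hsv[...,0]>174))&(hsv[...,1]>150)&(hsv[...,2]>80)
n,l,s,c=cv2.connectedComponentsWithStats(red.astype(np.uint8))
for i in range(1,n):
    if s[i,4]>8: print('red',c[i].round(1),s[i,4],np.nanmedian(W[l==i],0).round(4))
c=cv2.resize(p[125:245,205:315],None,fx=5,fy=5,interpolation=cv2.INTER_CUBIC)
save('crop1.png',c)
# board outline: points 5..16mm high near press
b=(abs(W[...,2]-.010)<.004)&(hsv[...,1]>60)
n,l,s,cc=cv2.connectedComponentsWithStats(b.astype(np.uint8))
i=1+np.argmax(s[1:,4]);print(s[i],cv2.minAreaRect((W[l==i][:,:2]*1000).astype(np.float32)))
E
```

```text
([106.0, 119.0], 801, 608, 138, 59, -71.7, np.float64(0.0208))
([257.0, 174.0], 566, 31, 341, 229, -0.4, np.float64(0.0109))
([172.0, 182.0], 573, 350, 155, 24, -2.0, np.float64(0.0192))
([368.0, 181.0], 580, -365, 159, 25, 21.7, np.float64(0.0187))
([272.0, 218.0], 460, -4, 152, 134, -89.8, np.float64(0.0108))
([371.0, 221.0], 434, -373, 156, 24, 15.0, np.float64(0.0189))
([173.0, 226.0], 412, 340, 157, 24, -21.8, np.float64(0.0199))
(232, 140) [0.7327 0.1345 0.0044]
(290, 140) [ 0.7338 -0.0802  0.0046]
(290, 230) [ 0.4009 -0.0801  0.0089]
(232, 230) [0.3997 0.1289 0.0128]
(340, 200) [ 0.5106 -0.2618  0.0103]
red [473.4 146.6] 1849 [ 0.6952 -0.7214  0.0875]
red [184.2 141.4] 35 [0.7241 0.3092 0.0168]
red [239.4 180.4] 11 [0.5732 0.1022 0.0612]
red [235.1 211.2] 76 [0.4678 0.1187 0.0168]
red [423.  211.3] 34 [ 0.4712 -0.561   0.017 ]
[ 227  139   65   94 3241] ((565.998779296875, 31.34522247314453), (229.8983154296875, 343.5787048339844), 89.19329833984375)
```

View pics/crop1.png

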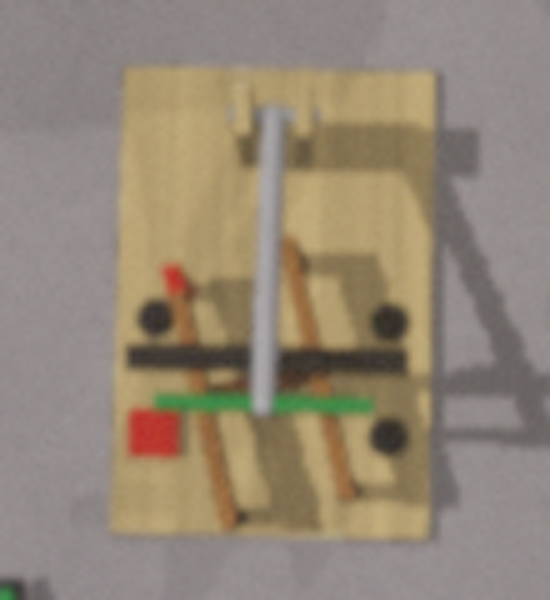

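The crop shows the press with its arm partly up: green handle at about (265,403), hinge at the top. The stand below is turned about -76°, with its red patch at (173,278) at the upper left. The shim is at (155,433). Arm first, so I'll measure the handle and plan the approach.

```bash
cat >> h.py <<'E'
def plan(x,y,z,yaw,s=None):
    """increments from current pose to TCP world x,y,z, tool down, tool-x at yaw deg"""
    s=s or monitor.read_state()
    r0=R.from_rotvec(s['ee_rot']); a=np.radians(yaw)/2
    r1=R.from_rotvec(np.pi*np.array([np.cos(a),np.sin(a),0]))
    t=r0.inv().apply(np.array([x,y,z])-s['ee_pos'])/0.2; w=(r0.inv()*r1).as_rotvec()/(np.pi/2)
    print('plan',np.round(t,3),np.round(w,3),'rows>=',np.ceil(max(np.linalg.norm(t)*200/41.7,np.linalg.norm(w)*90/7.16)))
E
python3 - <<'E'
from h import *
s=st(); x=R.from_rotvec(s['ee_rot']).as_matrix(); print(x.round(3))
for n in('top','scene'):
    z=np.load(n+'0.npz');p,W=z['p'],z['W']
    hsv=cv2.cvtColor(p,cv2.COLOR_RGB2HSV)
    g=cv2.inRange(hsv,(45,90,50),(80,255,255))>0
    g&=(W[...,2]>.1)
    q=W[g&(abs(W[...,0]-.5)<.2)&(abs(W[...,1]-.03)<.12)]; print(n,len(q),np.median(q,0).round(4),q.min(0).round(3),q.max(0).round(3))
plan(0.5,0.08,.3,90)
plan(0.5,0.08,.3,-90)
z=np.load('top0.npz');p,W=z['p'],z['W']
# dark marks & cheeks
hsv=cv2.cvtColor(p,cv2.COLOR_RGB2HSV)
b=(hsv[...,2]<70)&(abs(W[...,2]-.01)<.006)&(abs(W[...,0]-.5)<.1)&(abs(W[...,1]-.03)<.12)
n,l,ss,c=cv2.connectedComponentsWithStats(b.astype(np.uint8))
for i in range(1,n):
    if ss[i,4]>15: print('mark',c[i].round(1),ss[i,4],W[l==i].mean(0).round(4))
E
```

```text
{'time_s': 0.1, 'ee_pos': [0.2938, -0.6071, 0.2304], 'ee_rot': [-3.0606, -0.7018, 0.0008], 'ft_force': [0.1432, 0.6415, 0.2573], 'width': 0.0854, 'grip_force': 0.0, 'joints': [1.0119, 0.4778, 0.0223, 1.5563, -0.0115, 1.1093, -0.0831]}
[[ 0.9    0.436 -0.001]
 [ 0.436 -0.9    0.001]
 [-0.    -0.002 -1.   ]]
top 100 [0.4718 0.0445 0.1982] [ 0.465 -0.036  0.19 ] [0.476 0.1   0.204]
scene 60 [0.4743 0.0562 0.198 ] [ 0.466 -0.007  0.192] [0.477 0.099 0.202]
plan [ 2.425 -2.644 -0.344] [-0.001 -0.001 -0.713] rows>= 18.0
plan [ 2.425 -2.644 -0.344] [-1.000e-03  1.000e-03  1.287e+00] rows>= 18.0
mark [235.8 188.2] 17 [0.552  0.1175 0.0106]
mark [282.3 189.3] 19 [ 0.5488 -0.0518  0.0092]
mark [282.4 212. ] 23 [ 0.4657 -0.0524  0.0102]
```

Request:
{"fn": "move_arm", "kwargs": {
  "increments": "0.96 -0.26 -0.35 0 0 -0.713 -1;0.96 -0.26 -0.35 0 0 -0.713 -1;0.96 -0.26 -0.35 0 0 -0.713 -1;0.96 -0.26 -0.35 0 0 -0.713 -1;0.96 -0.26 -0.35 0 0 -0.713 -1;0.96 -0.26 -0.35 0 0 -0.713 -1;0.96 -0.26 -0.35 0 0 -0.713 -1;0.96 -0.26 -0.35 0 0 -0.713 -1;0.96 -0.26 -0.35 0 0 -0.713 -1;0.96 -0.26 -0.35 0 0 -0.713 -1;0.96 -0.26 -0.35 0 0 -0.713 -1",
  "squeeze": 40
}}

```text
time_s: 1.02
ee_pos: [0.444, -0.4771, 0.3008]
ee_rot: [-2.225, -2.217, -0.0]
ft_force: [-0.7, 0.2, -0.2]
width: 0.0853
grip_force: 0.0
```

Request:
{"fn": "move_arm", "kwargs": {
  "increments": "1 0.05 0 0 0 0 -1;1 0.05 0 0 0 0 -1;1 0.05 0 0 0 0 -1;1 0.05 0 0 0 0 -1;1 0.05 0 0 0 0 -1;1 0.05 0 0 0 0 -1;1 0.05 0 0 0 0 -1"
}}

```text
time_s: 1.6
ee_pos: [0.4547, -0.2751, 0.3017]
ee_rot: [2.22, 2.222, 0.0]
ft_force: [-0.9, -0.5, -0.5]
width: 0.0852
grip_force: 0.0
```

Request:
{"fn": "move_arm", "kwargs": {
  "increments": "1 0.05 0 0 0 0 -1;1 0.05 0 0 0 0 -1;1 0.05 0 0 0 0 -1;1 0.05 0 0 0 0 -1;1 0.05 0 0 0 0 -1;1 0.05 0 0 0 0 -1;1 0.05 0 0 0 0 -1"
}}

```text
time_s: 2.18
ee_pos: [0.4647, -0.0768, 0.3014]
ee_rot: [2.221, 2.221, 0.0]
ft_force: [1.0, -1.0, -0.1]
width: 0.0855
grip_force: 0.0
```

Request:
{"fn": "move_arm", "kwargs": {
  "increments": "0.77 0.03 0.1 0 0 0 -1;0.77 0.03 0.1 0 0 0 -1;0.77 0.03 0.1 0 0 0 -1;0.77 0.03 0.1 0 0 0 -1;0.77 0.03 0.1 0 0 0 -1;0.77 0.03 0.1 0 0 0 -1;0.77 0.03 0.1 0 0 0 -1"
}}

```text
time_s: 2.77
ee_pos: [0.471, 0.0743, 0.2809]
ee_rot: [-2.226, -2.217, 0.002]
ft_force: [0.7, -0.3, 0.0]
width: 0.0852
grip_force: 0.0
```

```bash
python3 - <<'E'
from h import *
st()
p,d,m=shot('wrist'); W=cloud(d,m); save('w1.png',p); np.savez('w1.npz',p=p,W=W)
hsv=cv2.cvtColor(p,cv2.COLOR_RGB2HSV)
g=(cv2.inRange(hsv,(45,90,40),(85,255,255))>0)&(W[...,2]>.12)&(W[...,2]<.23)
q=W[g]; print(len(q)); 
if len(q): print(np.median(q,0).round(4),np.percentile(q,1,axis=0).round(4),np.percentile(q,99,axis=0).round(4))
E
```

```text
{'time_s': 2.7667, 'ee_pos': [0.471, 0.0743, 0.2809], 'ee_rot': [-2.2264, -2.2165, 0.0015], 'ft_force': [0.7388, -0.3111, 0.0419], 'width': 0.0852, 'grip_force': 0.0, 'joints': [0.2934, 0.1501, -0.6349, 1.9169, 0.0998, 1.1063, -0.3855]}
2725
[0.4713 0.0488 0.1993] [ 0.4656 -0.0355  0.1955] [0.4771 0.1022 0.2013]
```

View pics/w1.png

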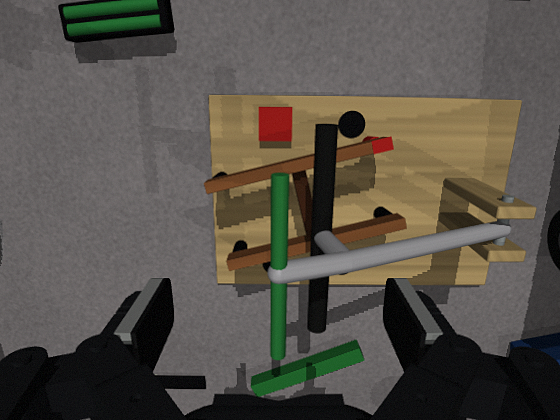

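Wrist view: the handle is a green rod at (280,265), crossing the arm at (278,272). The stand's red patch is at (380,145), and shim at (275,123). Descend and pinch.

Request:
{"fn": "move_arm", "kwargs": {
  "increments": "0.02 0 0.2 0 0 0 -1;0.02 0 0.4 0 0 0 -1;0.02 0 0.53 0 0 0 -1;0.02 0 0.53 0 0 0 -1;0.02 0 0.53 0 0 0 1;0.02 0 0.53 0 0 0 1;0.02 0 0.53 0 0 0 1;0.02 0 0.53 0 0 0 1;0.02 0 0.53 0 0 0 1;0.02 0 0.53 0 0 0 1;0.02 0 0.53 0 0 0 1;0.02 0 0.53 0 0 0 1",
  "squeeze": 40
}}

```text
time_s: 3.82
ee_pos: [0.4716, 0.0809, 0.176]
ee_rot: [2.221, 2.22, 0.004]
ft_force: [4.4, 0.5, -1.9]
width: 0.0104
grip_force: 38.9
```

```bash
python3 - <<'E'
from h import *
s=st()
# arc: hinge at (.6806,.105)
hx,hz=.5086+.172,.105; r=np.hypot(.225,.035); p0=np.arctan2(.194-hz,hx-.4713);print('q0',p0-np.arctan2(35,225), np.hypot(.194-hz,hx-.4713),r)
x0,z0=hx-r*np.cos(p0),hz+r*np.sin(p0)
for q in np.linspace(p0-.154,1.6,21)[1:]:
    a=q+.154; print(round(q,2),np.round(((hx-r*np.cos(a)-x0)/.2,-(hz+r*np.sin(a)-z0)/.2),3))
E
```

```text
{'time_s': 3.8167, 'ee_pos': [0.4716, 0.0809, 0.176], 'ee_rot': [2.221, 2.2196, 0.0037], 'ft_force': [4.437, 0.5223, -1.906], 'width': 0.0104, 'grip_force': 38.9261, 'joints': [0.2381, 0.2808, -0.6219, 2.0383, 0.2115, 0.8813, -0.5009]}
q0 0.2477440819317983 0.2274367824253589 0.227705950734714
0.32 [ 0.032 -0.07 ]
0.38 [ 0.07  -0.137]
0.45 [ 0.111 -0.202]
0.52 [ 0.157 -0.264]
0.59 [ 0.207 -0.322]
0.65 [ 0.261 -0.377]
0.72 [ 0.318 -0.429]
0.79 [ 0.379 -0.476]
0.86 [ 0.443 -0.519]
0.92 [ 0.509 -0.558]
0.99 [ 0.578 -0.592]
1.06 [ 0.649 -0.621]
1.13 [ 0.722 -0.645]
1.19 [ 0.797 -0.665]
1.26 [ 0.872 -0.679]
1.33 [ 0.949 -0.689]
1.4 [ 1.025 -0.693]
1.46 [ 1.102 -0.692]
1.53 [ 1.179 -0.685]
1.6 [ 1.255 -0.674]
```

Request:
{"fn": "move_arm", "kwargs": {
  "increments": "0 0.032 -0.07 0 0 0 1;0 0.07 -0.137 0 0 0 1;0 0.111 -0.202 0 0 0 1;0 0.157 -0.264 0 0 0 1;0 0.207 -0.322 0 0 0 1;0 0.261 -0.377 0 0 0 1;0 0.318 -0.429 0 0 0 1;0 0.379 -0.476 0 0 0 1;0 0.443 -0.519 0 0 0 1;0 0.509 -0.558 0 0 0 1;0 0.578 -0.592 0 0 0 1"
}}

```text
time_s: 4.73
ee_pos: [0.5833, 0.0795, 0.2947]
ee_rot: [-2.221, -2.219, 0.012]
ft_force: [-6.8, -4.0, 8.9]
width: 0.0108
grip_force: 40.9
```

Request:
{"fn": "move_arm", "kwargs": {
  "increments": "0 0.071 -0.029 0 0 0 1;0 0.144 -0.053 0 0 0 1;0 0.219 -0.073 0 0 0 1;0 0.294 -0.087 0 0 0 1;0 0.371 -0.097 0 0 0 1;0 0.447 -0.101 0 0 0 1;0 0.524 -0.1 0 0 0 1;0 0.601 -0.093 0 0 0 1;0 0.677 -0.082 0 0 0 1;0 0.685 -0.081 0 0 0 1;0 0.685 -0.081 0 0 0 1"
}}

```text
time_s: 5.65
ee_pos: [0.7228, 0.0779, 0.3098]
ee_rot: [2.224, 2.218, -0.007]
ft_force: [-1.8, -5.6, 2.7]
width: 0.0104
grip_force: 43.2
```

```bash
python3 - <<'E'
from h import *
s=st()
x,y,z=s['ee_pos']; z+=.0187
print('q',np.arctan2(z-.105,.6806-x)-.154)
E
```

```text
{'time_s': 5.65, 'ee_pos': [0.7228, 0.0779, 0.3098], 'ee_rot': [2.2239, 2.2176, -0.0073], 'ft_force': [-1.8052, -5.5787, 2.6691], 'width': 0.0104, 'grip_force': 43.1677, 'joints': [0.1363, 0.5729, -0.544, 1.2816, 0.2934, 1.3684, -0.3986]}
q 1.6035066736171073
```

Request:
{"fn": "move_arm", "kwargs": {
  "increments": "0 0 0 0 0 0 -1;0 0 0 0 0 0 -1;0 0 0 0 0 0 -1;0 0 0 0 0 0 -1;0 0 0 0 0 0 -1;0 0 -0.15 0 0 0 -1;0 0 -0.3 0 0 0 -1;0 -0.2 -0.3 0 0 0 -1;0 -0.4 -0.3 0 0 0 -1;0 -0.6 -0.3 0 0 0 -1;0 -0.8 -0.3 0 0 0 -1;0 -0.95 -0.3 0 0 0 -1"
}}

```text
time_s: 6.65
ee_pos: [0.5298, 0.0814, 0.3699]
ee_rot: [2.22, 2.222, -0.001]
ft_force: [-0.2, -0.8, 0.0]
width: 0.0853
grip_force: 0.0
```

```bash
python3 - <<'E'
from h import *
s=st()
p,d,m=shot('wrist'); W=cloud(d,m); save('w2.png',p); np.savez('w2.npz',p=p,W=W)
E
```

```text
{'time_s': 6.65, 'ee_pos': [0.5298, 0.0814, 0.3699], 'ee_rot': [2.2202, 2.2222, -0.0011], 'ft_force': [-0.1983, -0.7589, 0.0215], 'width': 0.0853, 'grip_force': 0.0, 'joints': [0.2696, 0.1965, -0.627, 1.6649, 0.1192, 1.3191, -0.3771]}
```

View pics/w2.png

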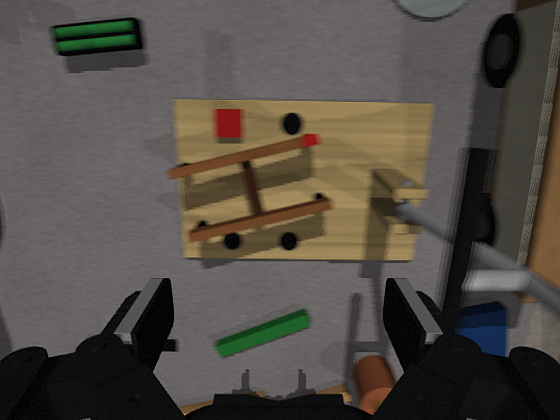

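The arm is up. The stand shows clearly: rails at (245,157) and (260,220), crossbeam (252,187), red patch (312,140), shim (228,124), marks (292,123), (289,241), (232,241). Now fit the poses.

```bash
cat >> h.py <<'E'
def press(p,W):
    hsv=cv2.cvtColor(p,cv2.COLOR_RGB2HSV); A=[];Bn=[]
    o=np.array([.5086,.033])
    for i,mk in enumerate([(42,85),(42,-85),(-42,-85),(-42,85)]):
        c=o+np.array(mk)/1000; near=np.hypot(W[...,0]-c[0],W[...,1]-c[1])<.026
        if i<3: g=near&(hsv[...,2]<60)&(abs(W[...,2]-.01)<.006)
        else: g=near&(hsv[...,1]>150)&((hsv[...,0]<8)|(hsv[...,0]>172))&(abs(W[...,2]-.018)<.006)
        if g.sum()<20: continue
        q=W[g]; c=(q.min(0)+q.max(0))/2; print('mark',mk,g.sum(),c.round(4),q.mean(0).round(4),(q.max(0)-q.min(0)).round(3))
        
def rails(p,W,zlo=.055,zhi=.08):
    hsv=cv2.cvtColor(p,cv2.COLOR_RGB2HSV)
    g=(W[...,2]>zlo)&(W[...,2]<zhi)&(hsv[...,1]>80)&(np.hypot(W[...,0]-.51,W[...,1]-.033)<.16)
    n,l,s,c=cv2.connectedComponentsWithStats(g.astype(np.uint8)); C=[]
    for i in range(1,n):
        if s[i,4]<150: continue
        q=W[l==i]; r=cv2.minAreaRect((q[:,:2]*1000).astype(np.float32)); C.append(r[0])
        A=np.c_[q[:,:2],np.ones(len(q))]; k=np.linalg.lstsq(A,q[:,2],rcond=None)[0]
        mu=q[:,:2].mean(0); u=np.linalg.svd(q[:,:2]-mu,full_matrices=False)[2][0]
        print('rail',c[i].round(),s[i,4],np.round(r[0],1),np.round(r[1],1),'ang',round(np.degrees(np.arctan2(u[1],u[0])),2),'zmed',np.median(q[:,2]).round(4),'slope along',(k[:2]@u).round(3))
    if len(C)==2: print('centre',np.mean(C,0).round(1),'sep',np.hypot(*np.subtract(*C)).round(1))
    rd=(hsv[...,1]>150)&((hsv[...,0]<8)|(hsv[...,0]>172))&(W[...,2]>.05)&(W[...,2]<.085)&(np.hypot(W[...,0]-.51,W[...,1]-.033)<.16)
    if rd.any(): print('patch',W[rd].mean(0).round(4),rd.sum())
E
python3 - <<'E'
from h import *
z=np.load('w2.npz');p,W=z['p'],z['W']
press(p,W); rails(p,W,.05,.085)
hsv=cv2.cvtColor(p,cv2.COLOR_RGB2HSV)
for uv in [(250,180),(252,187),(256,200)]: print(W[uv[1],uv[0]].round(4))
E
```

```text
mark (42, 85) 306 [0.5479 0.1155 0.0106] [0.5479 0.1156 0.0104] [0.023 0.028 0.005]
mark (42, -85) 273 [ 0.5461 -0.0536  0.0103] [ 0.545  -0.0531  0.0103] [0.03  0.028 0.005]
mark (-42, -85) 259 [ 0.4609 -0.0546  0.0101] [ 0.462  -0.0546  0.0102] [0.029 0.027 0.005]
mark (-42, 85) 669 [0.4644 0.1168 0.0167] [0.4656 0.117  0.018 ] [0.035 0.036 0.009]
rail [255. 190.] 4024 [499.8  40.5] [189.6  95.2] ang -165.88 zmed 0.0675 slope along 0.041
patch [0.5631 0.0969 0.0625] 173
[0.4944 0.0497 0.0574]
[0.4967 0.0405 0.0575]
[0.5016 0.0236 0.0588]
```

Request:
{"fn": "move_arm", "kwargs": {
  "increments": "-0.2 -0.135 0.2 0 0 -0.157 -1;-0.2 -0.135 0.4 0 0 -0.157 -1;-0.2 -0.135 0.6 0 0 -0.157 -1;-0.2 -0.135 0.8 0 0 -0.157 -1;-0.2 -0.135 0.95 0 0 -0.157 -1;-0.2 -0.135 0.95 0 0 -0.157 -1;-0.2 -0.135 0.95 0 0 -0.157 -1"
}}

```text
time_s: 7.28
ee_pos: [0.5048, 0.041, 0.1792]
ee_rot: [-1.928, -2.476, 0.003]
ft_force: [0.7, 0.3, 0.1]
width: 0.0854
grip_force: 0.0
```

```bash
python3 - <<'E'
from h import *
s=st()
p,d,m=shot('wrist'); W=cloud(d,m); save('w3.png',p); np.savez('w3.npz',p=p,W=W)
press(p,W); rails(p,W,.05,.085); rails(p,W,.061,.085)
p,d,m=shot('top'); W=cloud(d,m); np.savez('t3.npz',p=p,W=W)
r=R.from_rotvec(m['rvec']).as_matrix(); print(-r.T@m['tvec'])
E
```

```text
{'time_s': 7.2833, 'ee_pos': [0.5048, 0.041, 0.1792], 'ee_rot': [-1.9284, -2.476, 0.0035], 'ft_force': [0.7284, 0.3337, 0.0955], 'width': 0.0854, 'grip_force': 0.0, 'joints': [0.3096, 0.3257, -0.611, 1.9708, 0.2315, 0.9178, -0.1718]}
mark (42, 85) 1015 [0.553  0.116  0.0103] [0.5529 0.1161 0.0103] [0.029 0.029 0.005]
mark (42, -85) 669 [ 0.5504 -0.054   0.0102] [ 0.5502 -0.0539  0.0103] [0.03  0.03  0.004]
mark (-42, -85) 414 [ 0.4663 -0.0581  0.0104] [ 0.4674 -0.0581  0.0103] [0.029 0.021 0.004]
mark (-42, 85) 2115 [0.4682 0.117  0.018 ] [0.4683 0.1174 0.0178] [0.035 0.036 0.005]
rail [269. 204.] 12686 [500.1  40.7] [190.4  95.7] ang 15.34 zmed 0.0673 slope along -0.042
rail [487. 241.] 509 [663.6  50.9] [12.6  5.6] ang -99.49 zmed 0.0696 slope along 0.06
rail [465. 288.] 501 [663.6   9.9] [13.4  6.1] ang -108.53 zmed 0.0696 slope along -0.058
patch [0.5686 0.0972 0.0624] 559
rail [272. 145.] 4792 [491.   81.1] [189.6  12.9] ang 13.1 zmed 0.0663 slope along -0.044
rail [490. 244.] 369 [663.5  51. ] [12.5  5.6] ang -99.48 zmed 0.0743 slope along -0.009
rail [265. 256.] 5238 [508.8   4. ] [190.3  20.3] ang 13.01 zmed 0.0728 slope along -0.036
rail [468. 291.] 369 [663.6   9.9] [13.2  6. ] ang -108.51 zmed 0.0739 slope along 0.007
patch [0.5686 0.0972 0.0624] 559
[ 0.34109267 -0.01085828  1.51872566]
```

View pics/w3.png

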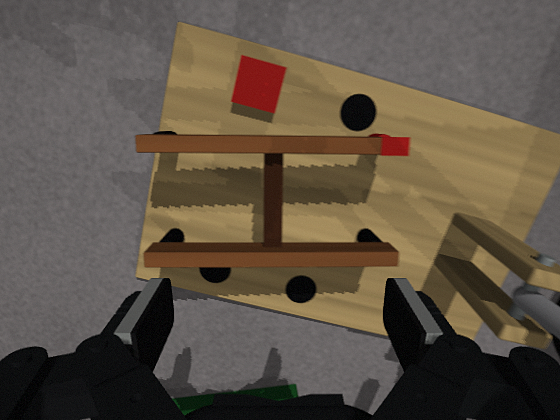

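Rails lie nearly horizontal in the view, beam at (273,200). Stand centre is about (0.5005, 0.0405), y-axis at 13.1°. The press origin is about (0.509, 0.032), yaw -0.7°. Grip the beam.

Request:
{"fn": "move_arm", "kwargs": {
  "increments": "0 -0.02 0.2 0 0 0.01 -1;0 -0.02 0.4 0 0 0.01 -1;0 -0.02 0.55 0 0 0.01 -1;0 -0.02 0.65 0 0 0.01 -1;0 -0.02 0.755 0 0 0.01 -1;0 -0.02 0.755 0 0 0.01 -1"
}}

```text
time_s: 7.88
ee_pos: [0.5025, 0.0399, 0.0283]
ee_rot: [-1.951, -2.462, 0.001]
ft_force: [-0.1, -0.2, -0.6]
width: 0.0853
grip_force: 0.0
```

Request:
{"fn": "move_arm", "kwargs": {
  "increments": "0 0 0 0 0 0 1;0 0 0 0 0 0 1;0 0 0 0 0 0 1;0 0 0 0 0 0 1;0 0 0 0 0 0 1;0 0 0 0 0 0 1;0 0 0 0 0 0 1;0 0 0 0 0 0 1;0 0 0 0 0 0 1;0 0 0 0 0 0 1",
  "squeeze": 80
}}

```text
time_s: 8.72
ee_pos: [0.5021, 0.0393, 0.0297]
ee_rot: [1.951, 2.461, -0.002]
ft_force: [-1.2, -1.9, 10.2]
width: 0.0129
grip_force: 77.9
```

```bash
python3 - <<'E'
from h import *
s=st();plan(.509,.032,.055,179.3)
E
```

```text
{'time_s': 8.7167, 'ee_pos': [0.5021, 0.0393, 0.0297], 'ee_rot': [1.9513, 2.4613, -0.0015], 'ft_force': [-1.2479, -1.9267, 10.2155], 'width': 0.0129, 'grip_force': 77.877, 'joints': [0.1931, 0.5448, -0.4893, 2.0813, 0.4377, 0.6153, -0.3692]}
plan [-0.044  0.025 -0.126] [-0.001  0.    -0.846] rows>= 11.0
```

Request:
{"fn": "move_arm", "kwargs": {
  "increments": "0 0 -0.05 0 0 0 1;0 0 -0.1 0 0 0 1;0 0 -0.15 0 0 0 1;0 0 -0.15 0 0 0 1"
}}

```text
time_s: 9.05
ee_pos: [0.5033, 0.0402, 0.0611]
ee_rot: [1.949, 2.461, 0.004]
ft_force: [0.9, 0.1, -3.2]
width: 0.0126
grip_force: 78.5
```

Request:
{"fn": "move_arm", "kwargs": {
  "increments": "-0.04 0.025 0 0 0 -0.08 1;-0.04 0.025 0 0 0 -0.16 1;-0.04 0.025 0 0 0 -0.24 1;-0.04 0.025 0 0 0 -0.32 1;-0.04 0.025 0 0 0 -0.4 1;-0.04 0.025 0 0 0 -0.48 1;-0.04 0.025 0 0 0 -0.56 1;-0.04 0.025 0 0 0 -0.64 1;-0.04 0.025 0 0 0 -0.72 1;-0.04 0.025 0 0 0 -0.8 1;-0.04 0.025 0 0 0 -0.846 1;-0.04 0.025 0 0 0 -0.846 1"
}}

```text
time_s: 10.05
ee_pos: [0.5085, 0.0329, 0.0587]
ee_rot: [-0.014, -3.141, -0.0]
ft_force: [0.9, -0.3, -2.8]
width: 0.0128
grip_force: 78.4
```

```bash
python3 - <<'E'
from h import *
s=st();plan(.509,.032,.06,179.3)
p,d,m=shot('wrist'); W=cloud(d,m); save('w4.png',p); np.savez('w4.npz',p=p,W=W)
press(p,W); rails(p,W,.07,.12)
p,d,m=shot('top'); W=cloud(d,m); save('t4.png',p); np.savez('t4.npz',p=p,W=W);press(p,W)
E
```

```text
{'time_s': 10.05, 'ee_pos': [0.5085, 0.0329, 0.0587], 'ee_rot': [-0.014, -3.1412, -0.0004], 'ft_force': [0.9187, -0.2845, -2.7509], 'width': 0.0128, 'grip_force': 78.3612, 'joints': [0.4727, 0.5983, -0.8353, 2.0403, 0.6352, 0.7802, 0.8118]}
plan [-0.002 -0.004 -0.006] [ 0.    -0.     0.002] rows>= 1.0
mark (42, 85) 1614 [0.5558 0.1156 0.0102] [0.5519 0.1156 0.0102] [0.038 0.029 0.003]
mark (42, -85) 1641 [ 0.5493 -0.0543  0.0104] [ 0.5489 -0.0541  0.0103] [0.03  0.03  0.004]
mark (-42, -85) 2043 [ 0.4632 -0.0553  0.0106] [ 0.4633 -0.0519  0.0103] [0.025 0.036 0.005]
mark (-42, 85) 3328 [0.4628 0.1172 0.0159] [0.4613 0.115  0.0176] [0.026 0.037 0.008]
rail [278. 228.] 33956 [502.4  32.4] [188.7  88. ] ang 89.41 zmed 0.0941 slope along -0.015
rail [411. 385.] 185 [527.3  77.7] [42.8  5.5] ang 27.52 zmed 0.0838 slope along -0.877
rail [498. 383.] 193 [545.  123.2] [8.8 3.4] ang 89.35 zmed 0.081 slope along 1.02
rail [145. 387.] 180 [526.9 -14.1] [ 4.8 42.2] ang -29.75 zmed 0.0862 slope along -0.869
patch [0.4696 0.0975 0.0633] 529
mark (-42, 85) 45 [0.4681 0.1169 0.0173] [0.4653 0.1176 0.0176] [0.029 0.033 0.01 ]
```

View pics/w4.png

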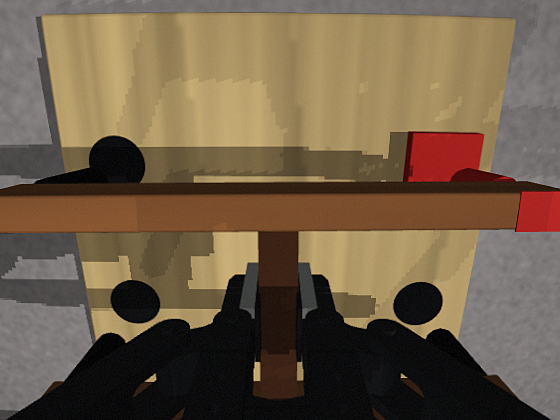

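```bash
python3 - <<'E'
from h import *
for f in('w4','t4'):
    z=np.load(f+'.npz');p,W=z['p'],z['W']
    hsv=cv2.cvtColor(p,cv2.COLOR_RGB2HSV)
    g=(W[...,2]>.086)&(W[...,2]<.115)&(abs(W[...,1]-.033)<.12)&(hsv[...,1]>90)&(hsv[...,2]>50)
    for lo,hi in((.43,.495),(.53,.58)):
        q=W[g&(W[...,0]>lo)&(W[...,0]<hi)]
        if len(q)>10:
            print(f,len(q),np.percentile(q,[2,50,98],axis=0).round(4).tolist())
            for a in np.arange(-.08,.12,.04):
                k=q[abs(q[:,1]-a)<.006]
                if len(k): print('  y',round(a,2),'x',np.percentile(k[:,0],[3,97]).round(4),'z',np.median(k[:,2]).round(4),len(k))
E
```

```text
w4 21485 [[0.4589, -0.0493, 0.0921], [0.4646, 0.033, 0.095], [0.471, 0.1179, 0.0974]]
  y -0.04 x [0.4585 0.4696] z 0.0966 1470
  y 0.0 x [0.4589 0.4698] z 0.0958 1505
  y 0.04 x [0.4592 0.4841] z 0.0949 1545
  y 0.08 x [0.4597 0.4707] z 0.0941 1431
w4 1004 [[0.5303, -0.0039, 0.0865], [0.5363, 0.032, 0.0897], [0.5437, 0.0406, 0.0914]]
  y 0.0 x [0.5419 0.5434] z 0.0962 10
  y 0.04 x [0.5303 0.5424] z 0.0896 346
t4 97 [[0.458, 0.0402, 0.0872], [0.4643, 0.0816, 0.0937], [0.469, 0.1259, 0.1001]]
  y 0.04 x [0.4583 0.4648] z 0.0941 6
  y 0.08 x [0.4584 0.4688] z 0.0937 16
t4 29 [[0.5409, -0.0621, 0.0971], [0.547, -0.0517, 0.1031], [0.5542, 0.1266, 0.1077]]
  y -0.04 x [0.5508 0.5508] z 0.1033 1
```

Request:
{"fn": "move_arm", "kwargs": {
  "increments": "0 -0.005 0.05 0 0 0 1;0 -0.005 0.1 0 0 0 1;0 -0.005 0.12 0 0 0 1;0 -0.005 0.13 0 0 0 1;0 -0.005 0.135 0 0 0 1;0 -0.005 0.14 0 0 0 1;0 -0.005 0.14 0 0 0 1;0 -0.005 0.14 0 0 0 1"
}}

```text
time_s: 10.82
ee_pos: [0.5097, 0.0317, 0.0316]
ee_rot: [0.019, 3.14, -0.003]
ft_force: [-0.7, -2.7, 10.0]
width: 0.0126
grip_force: 81.3
```

Request:
{"fn": "move_arm", "kwargs": {
  "increments": "0 0 0.005 0 0 0 1;0 0 0.005 0 0 0 1;0 0 0.005 0 0 0 0.6;0 0 0.005 0 0 0 0.3;0 0 0.005 0 0 0 -0.2;0 0 0.005 0 0 0 -1;0 0 0.005 0 0 0 -1;0 0 0.005 0 0 0 -1;0 0 0.005 0 0 0 -1;0 0 0.005 0 0 0 -1;0 0 0.005 0 0 0 -1",
  "squeeze": 20
}}

```text
time_s: 11.73
ee_pos: [0.5087, 0.0322, 0.0299]
ee_rot: [-0.017, -3.142, 0.0]
ft_force: [0.0, 0.7, -0.4]
width: 0.0855
grip_force: 0.0
```

Request:
{"fn": "move_arm", "kwargs": {
  "increments": "0 0 -0.2 0 0 0 -1;0 0 -0.4 0 0 0 -1;0 0 -0.6 0 0 0 -1;0 0 -0.8 0 0 0 -1;0 0 -1 0 0 0 -1;0 0 -1 0 0 0 -1;0 0 -1 0 0 0 -1"
}}

```text
time_s: 12.32
ee_pos: [0.51, 0.0324, 0.2322]
ee_rot: [0.018, 3.137, -0.001]
ft_force: [0.1, 0.5, -1.1]
width: 0.0853
grip_force: 0.0
```

```bash
python3 - <<'E'
from h import *
s=st()
p,d,m=shot('wrist'); W=cloud(d,m); save('w5.png',p); np.savez('w5.npz',p=p,W=W)
press(p,W); rails(p,W,.06,.085); rails(p,W,.067,.085)
p,d,m=shot('top'); W=cloud(d,m); np.savez('t5.npz',p=p,W=W)
for q in slats(p,W): print(q)
E
```

```text
{'time_s': 12.3167, 'ee_pos': [0.51, 0.0324, 0.2322], 'ee_rot': [0.0182, 3.1367, -0.0012], 'ft_force': [0.1447, 0.4854, -1.0915], 'width': 0.0853, 'grip_force': 0.0, 'joints': [0.6569, 0.3681, -1.0265, 1.8945, 0.3606, 1.0738, 1.0443]}
mark (42, 85) 368 [0.5492 0.1121 0.012 ] [0.5472 0.1137 0.0103] [0.025 0.034 0.008]
mark (42, -85) 380 [ 0.547  -0.0545  0.012 ] [ 0.545  -0.0533  0.0104] [0.025 0.03  0.008]
mark (-42, -85) 363 [ 0.4591 -0.0522  0.0121] [ 0.4587 -0.0521  0.0104] [0.017 0.049 0.008]
mark (-42, 85) 678 [0.468  0.1168 0.0181] [0.4583 0.1163 0.0178] [0.035 0.036 0.011]
rail [278. 138.] 3703 [470.2  31.5] [190.2  13.4] ang 89.21 zmed 0.0699 slope along 0.002
rail [278. 230.] 3373 [553.   30.4] [189.6  12.8] ang 89.31 zmed 0.0694 slope along 0.0
rail [257. 338.] 208 [663.9   9. ] [12.5  5.6] ang 85.92 zmed 0.0734 slope along -0.011
rail [298. 338.] 206 [664.5  48.8] [ 6.1 12.8] ang -88.69 zmed 0.0731 slope along -0.061
patch [0.475  0.1055 0.0683] 512
rail [279. 138.] 3492 [470.2  31.5] [190.2  13.4] ang -90.75 zmed 0.0699 slope along -0.001
rail [278. 232.] 2800 [553.   30.4] [189.6  12.8] ang 89.3 zmed 0.0696 slope along -0.0
rail [257. 340.] 151 [663.1   8.5] [11.8  3.2] ang 88.48 zmed 0.0767 slope along 0.077
patch [0.475  0.1055 0.0683] 512
([172.0, 182.0], 573, 350, 156, 23, -2.3, np.float64(0.0188))
([369.0, 181.0], 581, -366, 157, 24, 20.8, np.float64(0.0187))
([371.0, 221.0], 434, -373, 156, 24, 14.4, np.float64(0.0193))
([173.0, 226.0], 412, 340, 157, 23, -21.8, np.float64(0.0198))
```

View pics/w5.png

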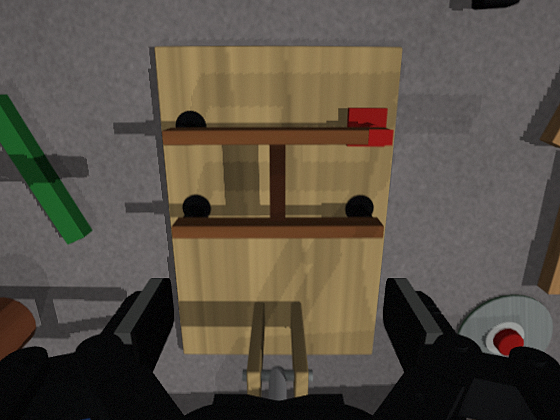

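The stand is level (rail tops 70 mm, no slope), yaw -0.75° matching the press, with the red leg on the shim. Next, slat A at (0.573, 0.350).

Request:
{"fn": "move_arm", "kwargs": {
  "increments": "-0.16 0.8 0 0 0 0.018 -1;-0.16 0.8 0 0 0 0.018 -1;-0.16 0.8 0 0 0 0.018 -1;-0.16 0.8 0 0 0 0.018 -1;-0.16 0.8 0 0 0 0.018 -1;-0.16 0.8 0 0 0 0.018 -1"
}}

```text
time_s: 12.92
ee_pos: [0.5408, 0.1949, 0.228]
ee_rot: [-0.052, -3.138, -0.001]
ft_force: [0.2, -1.5, -0.9]
width: 0.0855
grip_force: 0.0
```

Request:
{"fn": "move_arm", "kwargs": {
  "increments": "-0.16 0.79 0.2 0 0 0 -1;-0.16 0.79 0.2 0 0 0 -1;-0.16 0.79 0.2 0 0 0 -1;-0.16 0.79 0.2 0 0 0 -1;-0.16 0.79 0.2 0 0 0 -1;-0.16 0.79 0.2 0 0 0 -1"
}}

```text
time_s: 13.42
ee_pos: [0.5791, 0.3493, 0.187]
ee_rot: [-0.057, -3.137, 0.003]
ft_force: [0.1, -0.3, 0.7]
width: 0.0855
grip_force: 0.0
```

```bash
cat > look.py <<'E'
import sys
from h import *
s=st()
p,d,m=shot('wrist'); W=cloud(d,m); save('last.png',p)
X=s['ee_pos']
for q in slats(p,W,.012,.027,800):
    print(q)
    if np.hypot(q[1]/1e3-X[0],q[2]/1e3-X[1])<.08 and q[3]>130:
        y=q[5]+(180 if len(sys.argv)<2 else float(sys.argv[1])); plan(q[1]/1e3,q[2]/1e3,.003,y,s)
E
python3 look.py
```

```text
{'time_s': 13.4167, 'ee_pos': [0.5791, 0.3493, 0.187], 'ee_rot': [-0.057, -3.1369, 0.0026], 'ft_force': [0.0693, -0.3329, 0.6731], 'width': 0.0855, 'grip_force': 0.0, 'joints': [-0.0537, 0.6843, -0.8948, 1.5451, 0.5579, 1.1893, 0.4821]}
([239.0, 37.0], 458, 322, 62, 23, -21.7, np.float64(0.0199))
([279.0, 172.0], 575, 349, 159, 22, -2.5, np.float64(0.0198))
plan [ 0.017 -0.001  0.92 ] [-0.001 -0.003  0.005] rows>= 5.0
```

Request:
{"fn": "move_arm", "kwargs": {
  "increments": "0.017 0 0.2 0 0 0.005 -1;0.017 0 0.4 0 0 0.005 -1;0.017 0 0.6 0 0 0.005 -1;0.017 0 0.75 0 0 0.005 -1;0.017 0 0.85 0 0 0.005 -1;0.017 0 0.92 0 0 0.005 -1;0.017 0 0.92 0 0 0.005 -1"
}}

```text
time_s: 14.05
ee_pos: [0.5766, 0.3446, 0.0026]
ee_rot: [-0.078, -3.137, 0.007]
ft_force: [-0.8, 0.4, 0.5]
width: 0.0854
grip_force: 0.0
```

Request:
{"fn": "move_arm", "kwargs": {
  "increments": "0 0 0 0 0 0 1;0 0 0 0 0 0 1;0 0 0 0 0 0 1;0 0 0 0 0 0 1;0 0 0 0 0 0 1;0 0 0 0 0 0 1;0 0 0 0 0 0 1;0 0 0 0 0 0 1;0 0 0 0 0 0 1",
  "squeeze": 50
}}

```text
time_s: 14.8
ee_pos: [0.5779, 0.3492, 0.0072]
ee_rot: [0.074, 3.139, 0.001]
ft_force: [-0.5, -1.0, 6.9]
width: 0.0204
grip_force: 49.9
```

Request:
{"fn": "move_arm", "kwargs": {
  "increments": "0 0 -0.15 0 0 0 1;0 0 -0.3 0 0 0 1;0 0 -0.45 0 0 0 1;0 0 -0.6 0 0 0 1;0 0 -0.75 0 0 0 1;0 0 -0.75 0 0 0 1"
}}

```text
time_s: 15.3
ee_pos: [0.5793, 0.3515, 0.1628]
ee_rot: [0.074, 3.133, 0.009]
ft_force: [0.7, 1.4, -0.2]
width: 0.0205
grip_force: 49.1
```

```bash
python3 - <<'E'
from h import *
s=st()
for k in(.075,.025): plan(.5105+.013*k,.031+k,.15,179.3,s)
E
```

```text
{'time_s': 15.3, 'ee_pos': [0.5793, 0.3515, 0.1628], 'ee_rot': [0.0739, 3.1333, 0.0093], 'ft_force': [0.6934, 1.3619, -0.235], 'width': 0.0205, 'grip_force': 49.1314, 'joints': [-0.0609, 0.7017, -0.881, 1.5745, 0.583, 1.1356, 0.4502]}
plan [ 0.281 -1.242  0.054] [ 0.004  0.005 -0.022] rows>= 7.0
plan [ 0.273 -1.492  0.053] [ 0.004  0.005 -0.022] rows>= 8.0
```

Request:
{"fn": "move_arm", "kwargs": {
  "increments": "0.137 -0.62 0 0 0 -0.022 1;0.137 -0.62 0 0 0 -0.022 1;0.137 -0.62 0 0 0 -0.022 1;0.137 -0.62 0 0 0 -0.022 1;0.137 -0.62 0 0 0 -0.022 1"
}}

```text
time_s: 15.72
ee_pos: [0.5441, 0.222, 0.1551]
ee_rot: [-0.027, -3.141, 0.005]
ft_force: [0.2, 0.2, 0.1]
width: 0.0207
grip_force: 49.2
```

Request:
{"fn": "move_arm", "kwargs": {
  "increments": "0.137 -0.62 0.05 0 0 0 1;0.137 -0.62 0.05 0 0 0 1;0.137 -0.62 0.05 0 0 0 1;0.137 -0.62 0.05 0 0 0 1;0.137 -0.62 0.05 0 0 0 1;0.137 -0.62 0.05 0 0 0 1;0.137 -0.62 0.05 0 0 0 1"
}}

```text
time_s: 16.3
ee_pos: [0.5156, 0.105, 0.1464]
ee_rot: [0.015, 3.14, 0.003]
ft_force: [0.1, 0.2, -0.4]
width: 0.0208
grip_force: 49.3
```

```bash
cat > held.py <<'E'
import sys
from h import *
k=float(sys.argv[1]); base=float(sys.argv[2])
s=st(); plan(.511+.013*k,.031+k,.079,base,s)
p,d,m=shot('wrist'); W=cloud(d,m); save('last.png',p)
z=s['ee_pos'][2]
for q in slats(p,W,z+.002,z+.03,300): print('held',q)
rails(p,W,.06,.075)
E
python3 held.py .075 179.3
```

```text
{'time_s': 16.3, 'ee_pos': [0.5156, 0.105, 0.1464], 'ee_rot': [0.0154, 3.1404, 0.0029], 'ft_force': [0.1473, 0.2015, -0.3594], 'width': 0.0208, 'grip_force': 49.3364, 'joints': [0.4392, 0.5132, -0.9665, 1.9444, 0.5171, 0.9528, 0.7821]}
plan [0.018 0.004 0.337] [0.001 0.001 0.002] rows>= 2.0
held ([278.0, 226.0], 501, 105, 137, 23, -0.3, np.float64(0.1591))
rail [125. 149.] 5288 [469.3  11.7] [149.9  12.4] ang 89.24 zmed 0.0698 slope along 0.0
rail [132. 271.] 4341 [553.1  10.3] [149.5  13.4] ang 89.86 zmed 0.0695 slope along -0.006
centre [511.2  11. ] sep 83.8
patch [0.4958 0.0709 0.0628] 253
```

View pics/last.png

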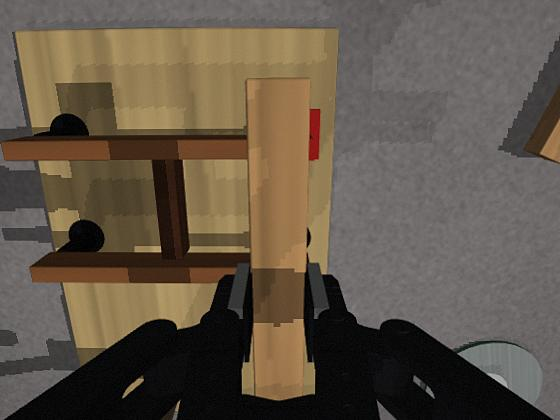

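The slat is held straight, its near end at (278,78), rails at rows 149 and 271. Lower, open a little, rise.

Request:
{"fn": "move_arm", "kwargs": {
  "increments": "0.01 0.004 0.12 0 0 0.002 1;0.01 0.004 0.22 0 0 0.002 1;0.01 0.004 0.29 0 0 0.002 1;0.01 0.004 0.32 0 0 0.002 1;0.01 0.004 0.338 0 0 0.002 1;0.01 0.004 0.344 0 0 0.002 1;0.01 0.004 0.344 0 0 0.002 1"
}}

```text
time_s: 16.93
ee_pos: [0.5135, 0.104, 0.0776]
ee_rot: [0.024, 3.141, 0.001]
ft_force: [-0.0, -1.0, -1.2]
width: 0.0205
grip_force: 49.4
```

Request:
{"fn": "move_arm", "kwargs": {
  "increments": "0 0 0 0 0 0 0.4;0 0 0 0 0 0 0.2;0 0 0 0 0 0 0.2;0 0 0 0 0 0 0.2;0 0 -0.1 0 0 0 0.2;0 0 -0.2 0 0 0 0.2;0 0 -0.3 0 0 0 0.2;0 0 -0.5 0 0 0 -1;0 0 -0.5 0 0 0 -1"
}}

```text
time_s: 17.68
ee_pos: [0.5163, 0.1052, 0.1832]
ee_rot: [0.024, 3.133, 0.003]
ft_force: [1.7, 0.6, -0.6]
width: 0.0575
grip_force: 0.0
```

```bash
cat > chk.py <<'E'
from h import *
s=st()
p,d,m=shot('wrist'); W=cloud(d,m); save('last.png',p)
for q in slats(p,W,.082,.097,300): print('on stand',q)
rails(p,W,.06,.075)
p,d,m=shot('top'); W=cloud(d,m); save('lastt.png',p)
for q in slats(p,W): print('table',q)
for q in slats(p,W,.082,.097): print('top stand',q)
E
python3 chk.py
```

```text
{'time_s': 17.6833, 'ee_pos': [0.5163, 0.1052, 0.1832], 'ee_rot': [0.0243, 3.1326, 0.0035], 'ft_force': [1.6523, 0.647, -0.5686], 'width': 0.0575, 'grip_force': 0.0, 'joints': [0.4748, 0.4641, -1.0037, 1.9149, 0.4659, 1.0064, 0.8191]}
on stand ([275.0, 187.0], 510, 103, 159, 22, -0.8, np.float64(0.0898))
rail [149. 139.] 4137 [469.5  14.4] [155.1  12.5] ang -90.79 zmed 0.0698 slope along 0.0
rail [300. 138.] 323 [471.  120.6] [11.  12.6] ang -8.02 zmed 0.0702 slope along 0.107
rail [160. 248.] 3761 [552.8  12.9] [153.9  13.3] ang -90.42 zmed 0.0696 slope along 0.001
rail [298. 247.] 283 [553.9 119.5] [11.  12.3] ang 1.61 zmed 0.0694 slope along 0.324
rail [219. 364.] 186 [663.9  50.7] [12.5  5.7] ang -97.75 zmed 0.0675 slope along 0.048
patch [0.4798 0.1028 0.0673] 385
table ([368.0, 181.0], 581, -365, 157, 25, 21.7, np.float64(0.019))
table ([371.0, 221.0], 434, -373, 156, 23, 15.2, np.float64(0.0196))
table ([173.0, 226.0], 412, 341, 157, 23, -21.4, np.float64(0.0197))
```

Request:
{"fn": "move_arm", "kwargs": {
  "increments": "0.27 0.58 0 0 0 0 -1;0.27 0.58 0 0 0 0 -1;0.27 0.58 0 0 0 0 -1;0.27 0.58 0 0 0 0 -1;0.27 0.58 0 0 0 0 -1"
}}

```text
time_s: 18.2
ee_pos: [0.4588, 0.2226, 0.1764]
ee_rot: [-0.015, -3.14, -0.0]
ft_force: [0.4, -1.0, 0.5]
width: 0.0849
grip_force: 0.0
```

Request:
{"fn": "move_arm", "kwargs": {
  "increments": "0.27 0.58 0 0 0 0.228 -1;0.27 0.58 0 0 0 0.228 -1;0.27 0.58 0 0 0 0.228 -1;0.27 0.58 0 0 0 0.228 -1;0.27 0.58 0 0 0 0.228 -1;0.27 0.58 0 0 0 0.228 -1"
}}

```text
time_s: 18.7
ee_pos: [0.4091, 0.3357, 0.1761]
ee_rot: [-0.582, -3.087, 0.003]
ft_force: [0.6, 0.1, -0.1]
width: 0.0856
grip_force: 0.0
```

```bash
sed -i 's/,.003,y,s/,.005,y,s/' look.py; python3 look.py
```

```text
{'time_s': 18.7, 'ee_pos': [0.4091, 0.3357, 0.1761], 'ee_rot': [-0.5823, -3.0867, 0.0032], 'ft_force': [0.6353, 0.0644, -0.1075], 'width': 0.0856, 'grip_force': 0.0, 'joints': [-0.0672, 0.4575, -0.9313, 1.9111, 0.4374, 0.993, 0.0012]}
([285.0, 180.0], 412, 340, 158, 22, -21.7, np.float64(0.0198))
plan [-0.006  0.027  0.856] [-0.001 -0.     0.004] rows>= 5.0
```

Request:
{"fn": "move_arm", "kwargs": {
  "increments": "-0.006 0.027 0.2 0 0 0.004 -1;-0.006 0.027 0.4 0 0 0.004 -1;-0.006 0.027 0.6 0 0 0.004 -1;-0.006 0.027 0.75 0 0 0.004 -1;-0.006 0.027 0.856 0 0 0.004 -1;-0.006 0.027 0.856 0 0 0.004 -1"
}}

```text
time_s: 19.25
ee_pos: [0.4111, 0.3364, 0.0013]
ee_rot: [-0.597, -3.08, 0.012]
ft_force: [-0.0, 0.2, -0.4]
width: 0.0852
grip_force: 0.0
```

Request:
{"fn": "move_arm", "kwargs": {
  "increments": "0 0 0 0 0 0 1;0 0 0 0 0 0 1;0 0 0 0 0 0 1;0 0 0 0 0 0 1;0 0 0 0 0 0 1;0 0 0 0 0 0 1;0 0 0 0 0 0 1;0 0 0 0 0 0 1;0 0 -0.25 0 0 0 1;0 0 -0.5 0 0 0 1;0 0 -0.72 0 0 0 1;0 0 -0.72 0 0 0 1",
  "squeeze": 50
}}

```text
time_s: 20.25
ee_pos: [0.4128, 0.3436, 0.1551]
ee_rot: [0.591, 3.081, 0.008]
ft_force: [1.2, 1.0, -0.0]
width: 0.0209
grip_force: 49.4
```

Request:
{"fn": "move_arm", "kwargs": {
  "increments": "-0.495 -0.567 0 0 0 -0.233 1;-0.495 -0.567 0 0 0 -0.233 1;-0.495 -0.567 0 0 0 -0.233 1;-0.495 -0.567 0 0 0 -0.233 1;-0.495 -0.567 0 0 0 -0.233 1;-0.495 -0.567 0 0 0 -0.233 1"
}}

```text
time_s: 20.75
ee_pos: [0.4624, 0.1972, 0.15]
ee_rot: [0.03, 3.141, -0.001]
ft_force: [-0.7, 1.3, 0.2]
width: 0.0206
grip_force: 49.4
```

Request:
{"fn": "move_arm", "kwargs": {
  "increments": "-0.25 -0.71 0 0 0 0 1;-0.25 -0.71 0 0 0 0 1;-0.25 -0.71 0 0 0 0 1;-0.25 -0.71 0 0 0 0 1;-0.25 -0.71 0 0 0 0 1;-0.25 -0.71 0 0 0 0 1"
}}

```text
time_s: 21.25
ee_pos: [0.5099, 0.0568, 0.1501]
ee_rot: [0.025, 3.141, 0.001]
ft_force: [-0.2, 0.8, 0.0]
width: 0.0207
grip_force: 49.4
```

```bash
python3 held.py .024 179.3
```

```text
{'time_s': 21.25, 'ee_pos': [0.5099, 0.0568, 0.1501], 'ee_rot': [0.0251, 3.1411, 0.0008], 'ft_force': [-0.1761, 0.8108, 0.0383], 'width': 0.0207, 'grip_force': 49.4374, 'joints': [0.55, 0.4914, -0.9844, 1.9692, 0.5045, 0.9482, 0.8685]}
plan [-0.007 -0.009  0.355] [ 0.     0.    -0.002] rows>= 2.0
held ([278.0, 233.0], 497, 57, 134, 23, -1.0, np.float64(0.1627))
rail [324. 155.] 648 [465.8  84.7] [18.2 23.1] ang -78.15 zmed 0.0698 slope along -0.048
rail [387. 156.] 238 [470.7 123.1] [ 6.6 13.2] ang -1.94 zmed 0.0703 slope along 0.059
rail [166. 157.] 3500 [469.1 -12.5] [101.4  12.4] ang 89.18 zmed 0.0698 slope along -0.001
rail [166. 276.] 2628 [552.8 -18.6] [90.1 13.2] ang 90.45 zmed 0.0695 slope along -0.009
rail [376. 276.] 189 [554.4 122.2] [12.8  6.8] ang -3.16 zmed 0.0695 slope along 0.301
patch [0.4741 0.1056 0.0689] 278
```

Request:
{"fn": "move_arm", "kwargs": {
  "increments": "-0.003 -0.012 0.12 0 0 0 1;-0.003 -0.012 0.24 0 0 0 1;-0.003 -0.012 0.31 0 0 0 1;-0.003 -0.012 0.34 0 0 0 1;-0.003 -0.012 0.355 0 0 0 1;-0.003 -0.012 0.364 0 0 0 1;-0.003 -0.012 0.364 0 0 0 1"
}}

```text
time_s: 21.88
ee_pos: [0.5106, 0.0552, 0.0777]
ee_rot: [0.021, 3.141, 0.001]
ft_force: [0.1, -0.5, -0.2]
width: 0.0205
grip_force: 49.4
```

Request:
{"fn": "move_arm", "kwargs": {
  "increments": "0 0 0 0 0 0 0.4;0 0 0 0 0 0 0.2;0 0 0 0 0 0 0.2;0 0 0 0 0 0 0.2;0 0 -0.1 0 0 0 0.2;0 0 -0.2 0 0 0 0.2;0 0 -0.3 0 0 0 0.2;0 0 -0.5 0 0 0 -1;0 0 -0.5 0 0 0 -1"
}}

```text
time_s: 22.63
ee_pos: [0.5136, 0.0561, 0.1831]
ee_rot: [0.022, 3.133, 0.002]
ft_force: [1.5, 0.4, 1.0]
width: 0.0574
grip_force: 0.0
```

```bash
python3 chk.py; python3 -c "
from h import *
plan(.434,-.373,.2,15);plan(.58,-.365,.2,21)"
```

```text
{'time_s': 22.6333, 'ee_pos': [0.5136, 0.0561, 0.1831], 'ee_rot': [0.0217, 3.1326, 0.0021], 'ft_force': [1.4792, 0.386, 1.0], 'width': 0.0574, 'grip_force': 0.0, 'joints': [0.5857, 0.4508, -1.0192, 1.9371, 0.46, 0.9978, 0.9125]}
on stand ([349.0, 181.0], 511, 103, 161, 22, -1.0, np.float64(0.0898))
on stand ([276.0, 192.0], 511, 54, 159, 22, -0.8, np.float64(0.0898))
rail [313. 141.] 767 [464.3  80. ] [26.8 26.1] ang -86.65 zmed 0.0699 slope along -0.032
rail [183. 142.] 2889 [469.5 -10.1] [106.5  12.6] ang 89.25 zmed 0.0698 slope along -0.002
rail [375. 142.] 202 [471.  122.9] [ 7.5 12.7] ang -2.12 zmed 0.0702 slope along 0.081
rail [310. 249.] 675 [545.7  79.2] [26.8 28.9] ang -85.36 zmed 0.0695 slope along -0.024
rail [365. 249.] 165 [553.8 121.4] [ 7.1 11.9] ang -2.57 zmed 0.0696 slope along 0.324
rail [192. 250.] 2611 [552.6 -11.3] [105.3  13. ] ang 89.36 zmed 0.0695 slope along -0.002
rail [227. 366.] 185 [663.8   8.8] [12.8  6.6] ang -97.13 zmed 0.068 slope along -0.009
rail [274. 366.] 160 [663.3  49.7] [ 3.6 10.8] ang -88.09 zmed 0.0678 slope along 0.082
patch [0.4895 0.0824 0.0646] 358
table ([368.0, 181.0], 580, -366, 159, 24, 20.7, np.float64(0.0191))
table ([371.0, 221.0], 434, -373, 156, 24, 16.1, np.float64(0.0194))
top stand ([237.0, 211.0], 467, 104, 72, 21, -2.1, np.float64(0.0893))
plan [ 0.355 -2.143 -0.108] [3.000e-03 1.000e-03 1.824e+00] rows>= 23.0
plan [-0.375 -2.092 -0.105] [3.000e-03 1.000e-03 1.757e+00] rows>= 23.0
```

Request:
{"fn": "move_arm", "kwargs": {
  "increments": "0.18 -1 -0.1 0 0 0.07 -1;0.18 -1 -0.1 0 0 0.9 -1;0.18 -1 -0.1 0 0 0.9 -1;0.18 -1 -0.1 0 0 0.9 -1;0.18 -1 -0.1 0 0 0.9 -1;0.18 -1 -0.1 0 0 0.9 -1;0.18 -1 -0.1 0 0 0.9 -1;0.18 -1 -0.1 0 0 0.9 -1;0.18 -1 -0.1 0 0 0.9 -1;0.18 -1 -0.1 0 0 0.9 -1;0.18 -1 -0.1 0 0 0.9 -1;0.18 -1 -0.1 0 0 0.9 -1"
}}

```text
time_s: 23.73
ee_pos: [0.4704, -0.1451, 0.1958]
ee_rot: [-2.064, -2.366, 0.002]
ft_force: [-0.4, 0.9, 0.3]
width: 0.0854
grip_force: 0.0
```

Request:
{"fn": "move_arm", "kwargs": {
  "increments": "-1 -0.3 0 0 0 0.9 -1;-1 -0.3 0 0 0 0.9 -1;-1 -0.3 0 0 0 0.9 -1;-1 -0.3 0 0 0 0.9 -1;-1 -0.3 0 0 0 0.9 -1;-1 -0.3 0 0 0 0.9 -1;-1 -0.3 0 0 0 0.9 -1;-1 -0.3 0 0 0 0.9 -1;-1 -0.3 0 0 0 0.9 -1;-1 -0.3 0 0 0 0.9 -1;-1 -0.3 0 0 0 0.9 -1;-1 -0.3 0 0 0 0.9 -1"
}}

```text
time_s: 24.73
ee_pos: [0.4396, -0.3513, 0.1956]
ee_rot: [-3.107, -0.459, 0.004]
ft_force: [0.7, 0.4, 0.3]
width: 0.0856
grip_force: 0.0
```

```bash
python3 look.py 0
```

```text
{'time_s': 24.7333, 'ee_pos': [0.4396, -0.3513, 0.1956], 'ee_rot': [-3.1065, -0.459, 0.0036], 'ft_force': [0.7303, 0.3607, 0.3464], 'width': 0.0856, 'grip_force': 0.0, 'joints': [0.8328, 0.3546, -0.3353, 1.8447, 0.1396, 0.9678, -0.8403]}
([348.0, 61.0], 551, -378, 96, 23, 20.8, np.float64(0.0198))
([300.0, 187.0], 434, -373, 159, 22, 14.6, np.float64(0.0198))
plan [-0.056  0.098  0.953] [-0.001  0.001  0.025] rows>= 5.0
```

Request:
{"fn": "move_arm", "kwargs": {
  "increments": "-0.056 0.098 0.2 0 0 0.025 -1;-0.056 0.098 0.4 0 0 0.025 -1;-0.056 0.098 0.6 0 0 0.025 -1;-0.056 0.098 0.8 0 0 0.025 -1;-0.056 0.098 0.9 0 0 0.025 -1;-0.056 0.098 0.95 0 0 0.025 -1;-0.056 0.098 0.95 0 0 0.025 -1"
}}

```text
time_s: 25.37
ee_pos: [0.4337, -0.3722, 0.0042]
ee_rot: [-3.111, -0.41, 0.006]
ft_force: [-0.2, 0.6, -0.2]
width: 0.0852
grip_force: 0.0
```

Request:
{"fn": "move_arm", "kwargs": {
  "increments": "0 0 0 0 0 0 1;0 0 0 0 0 0 1;0 0 0 0 0 0 1;0 0 0 0 0 0 1;0 0 0 0 0 0 1;0 0 0 0 0 0 1;0 0 0 0 0 0 1;0 0 0 0 0 0 1;0 0 -0.25 0 0 0 1;0 0 -0.5 0 0 0 1;0 0 -0.72 0 0 0 1;0 0 -0.72 0 0 0 1",
  "squeeze": 50
}}

```text
time_s: 26.37
ee_pos: [0.4376, -0.3749, 0.1566]
ee_rot: [3.11, 0.408, 0.008]
ft_force: [0.7, -0.2, -0.6]
width: 0.0206
grip_force: 49.3
```

Request:
{"fn": "move_arm", "kwargs": {
  "increments": "0.424 -0.864 0 0 0 0.17 1;0.424 -0.864 0 0 0 0.17 1;0.424 -0.864 0 0 0 0.17 1;0.424 -0.864 0 0 0 0.17 1;0.424 -0.864 0 0 0 0.17 1;0.424 -0.864 0 0 0 0.17 1;0.424 -0.864 0 0 0 0.17 1"
}}

```text
time_s: 26.95
ee_pos: [0.4734, -0.183, 0.1515]
ee_rot: [3.141, -0.003, 0.001]
ft_force: [0.1, -0.9, 0.0]
width: 0.0204
grip_force: 49.3
```

```bash
python3 held.py -.027 -0.7
```

```text
{'time_s': 26.95, 'ee_pos': [0.4734, -0.183, 0.1515], 'ee_rot': [3.1415, -0.0033, 0.001], 'ft_force': [0.1467, -0.8983, 0.045], 'width': 0.0204, 'grip_force': 49.3284, 'joints': [0.5305, 0.3236, -0.3385, 2.0103, 0.1436, 0.8294, -1.4619]}
plan [ 0.184 -0.936  0.363] [ 0.    -0.     0.006] rows>= 5.0
held ([277.0, 236.0], 485, -184, 132, 22, -0.3, np.float64(0.163))
rail [42. 93.] 1762 [553.2 -40.9] [49.2 12.1] ang 89.66 zmed 0.0696 slope along 0.049
rail [ 50. 222.] 2180 [469.7 -28.7] [70.3 12.8] ang -90.93 zmed 0.0694 slope along -0.013
centre [511.5 -34.8] sep 84.4
```

Request:
{"fn": "move_arm", "kwargs": {
  "increments": "0.19 -0.94 0 0 0 0.006 1;0.19 -0.94 0 0 0 0.006 1;0.19 -0.94 0 0 0 0.006 1;0.19 -0.94 0 0 0 0.006 1;0.19 -0.94 0 0 0 0.006 1;0.19 -0.94 0 0 0 0.006 1;0.19 -0.94 0 0 0 0.006 1"
}}

```text
time_s: 27.58
ee_pos: [0.5126, 0.0027, 0.1511]
ee_rot: [3.141, -0.024, 0.0]
ft_force: [0.2, -0.9, 0.4]
width: 0.0205
grip_force: 49.3
```

```bash
python3 held.py -.027 -0.7
```

```text
{'time_s': 27.5833, 'ee_pos': [0.5126, 0.0027, 0.1511], 'ee_rot': [3.1413, -0.0235, 0.0002], 'ft_force': [0.2108, -0.9493, 0.4038], 'width': 0.0205, 'grip_force': 49.3417, 'joints': [0.2146, 0.3407, -0.4096, 1.9954, 0.18, 0.8398, -1.8805]}
plan [-0.01  -0.006  0.36 ] [ 0.    -0.    -0.002] rows>= 2.0
held ([278.0, 238.0], 524, 2, 132, 22, -1.0, np.float64(0.1625))
rail [227. 153.] 932 [565.6  32.2] [51.6 24.5] ang -134.36 zmed 0.0699 slope along -0.062
rail [149. 211.] 1977 [514.3  83.5] [ 24.8 150.6] ang 179.39 zmed 0.07 slope along -0.01
rail [347. 155.] 1617 [553.  -40.9] [47.3 12.1] ang -91.09 zmed 0.0698 slope along 0.001
rail [222. 256.] 325 [502.6  43.3] [68.9 13.6] ang -175.14 zmed 0.0698 slope along -0.112
rail [351. 273.] 999 [469.4 -44.4] [37.3 13.3] ang -97.8 zmed 0.0694 slope along 0.054
patch [0.512  0.0431 0.0592] 150
```

Request:
{"fn": "move_arm", "kwargs": {
  "increments": "0.003 -0.01 0.12 0 0 -0.002 1;0.003 -0.01 0.24 0 0 -0.002 1;0.003 -0.01 0.31 0 0 -0.002 1;0.003 -0.01 0.34 0 0 -0.002 1;0.003 -0.01 0.355 0 0 -0.002 1;0.003 -0.01 0.364 0 0 -0.002 1;0.003 -0.01 0.364 0 0 -0.002 1"
}}

```text
time_s: 28.22
ee_pos: [0.5133, 0.0038, 0.0788]
ee_rot: [3.141, -0.022, 0.001]
ft_force: [0.4, -0.3, -0.5]
width: 0.0204
grip_force: 49.4
```

Request:
{"fn": "move_arm", "kwargs": {
  "increments": "0 0 0 0 0 0 0.4;0 0 0 0 0 0 0.2;0 0 0 0 0 0 0.2;0 0 0 0 0 0 0.2;0 0 -0.1 0 0 0 0.2;0 0 -0.2 0 0 0 0.2;0 0 -0.3 0 0 0 0.2;0 0 -0.5 0 0 0 -1;0 0 -0.5 0 0 0 -1"
}}

```text
time_s: 28.97
ee_pos: [0.5167, 0.0058, 0.1847]
ee_rot: [-3.141, 0.019, -0.016]
ft_force: [2.0, 0.1, 0.1]
width: 0.0574
grip_force: 0.0
```

```bash
sed -i '/^rails/d' chk.py; python3 chk.py; python3 -c "
from h import *
plan(.58,-.365,.2,21)"
```

```text
{'time_s': 28.9667, 'ee_pos': [0.5167, 0.0058, 0.1847], 'ee_rot': [-3.141, 0.0193, -0.0161], 'ft_force': [1.973, 0.061, 0.0625], 'width': 0.0574, 'grip_force': 0.0, 'joints': [0.2262, 0.2983, -0.4249, 1.9628, 0.1569, 0.9014, -1.8617]}
on stand ([280.0, 207.0], 511, 4, 159, 22, -1.0, np.float64(0.0898))
on stand ([206.0, 197.0], 511, 54, 160, 22, -0.7, np.float64(0.0898))
on stand ([135.0, 208.0], 510, 103, 159, 22, -0.7, np.float64(0.0898))
table ([368.0, 180.0], 581, -365, 156, 24, 21.0, np.float64(0.0189))
top stand ([91.0, 100.0], 853, 624, 133, 66, -76.0, np.float64(0.0892))
top stand ([238.0, 197.0], 509, 103, 156, 23, -0.5, np.float64(0.0897))
top stand ([251.0, 209.0], 476, 56, 90, 18, 0.7, np.float64(0.0895))
plan [ 0.353  1.846 -0.098] [ 0.001 -0.003 -0.241] rows>= 10.0
```

Request:
{"fn": "move_arm", "kwargs": {
  "increments": "0.17 0.92 -0.05 0 0 0 -1;0.17 0.92 -0.05 0 0 0 -1;0.17 0.92 -0.05 0 0 0 -1;0.17 0.92 -0.05 0 0 0 -1;0.17 0.92 -0.05 0 0 0 -1;0.17 0.92 -0.05 0 0 0 -1"
}}

```text
time_s: 29.57
ee_pos: [0.5436, -0.1864, 0.187]
ee_rot: [3.139, -0.034, -0.003]
ft_force: [-0.5, -1.0, -0.3]
width: 0.0852
grip_force: 0.0
```

Request:
{"fn": "move_arm", "kwargs": {
  "increments": "0.17 0.92 -0.04 0 0 -0.241 -1;0.17 0.92 -0.04 0 0 -0.241 -1;0.17 0.92 -0.04 0 0 -0.241 -1;0.17 0.92 -0.04 0 0 -0.241 -1;0.17 0.92 -0.04 0 0 -0.241 -1;0.17 0.92 -0.04 0 0 -0.241 -1;0.17 0.92 -0.04 0 0 -0.241 -1"
}}

```text
time_s: 30.15
ee_pos: [0.5754, -0.3641, 0.1945]
ee_rot: [-3.088, -0.569, 0.003]
ft_force: [0.2, 1.3, -0.6]
width: 0.0854
grip_force: 0.0
```

```bash
python3 look.py 0
```

```text
{'time_s': 30.15, 'ee_pos': [0.5754, -0.3641, 0.1945], 'ee_rot': [-3.0878, -0.5685, 0.0027], 'ft_force': [0.2143, 1.3025, -0.6491], 'width': 0.0854, 'grip_force': 0.0, 'joints': [0.7109, 0.5449, -0.3455, 1.5534, 0.1995, 1.0807, -0.8896]}
([282.0, 170.0], 581, -366, 159, 22, 21.4, np.float64(0.0198))
plan [0.024 0.021 0.947] [-0.001  0.001 -0.006] rows>= 5.0
```

View pics/last.png

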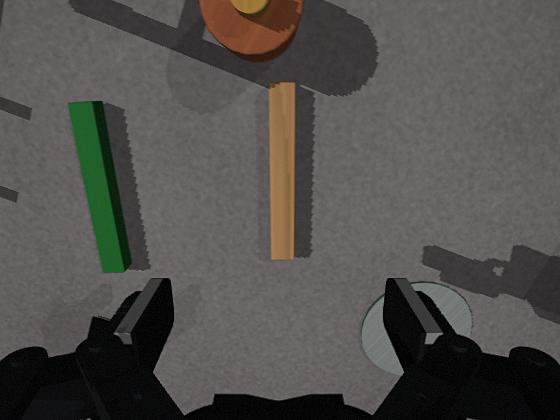

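Slat at (282,170), green decoy at (100,185) left alone, drum clear ahead. Grip and carry.

Request:
{"fn": "move_arm", "kwargs": {
  "increments": "0.024 0.02 0.2 0 0 -0.006 -1;0.024 0.02 0.4 0 0 -0.006 -1;0.024 0.02 0.6 0 0 -0.006 -1;0.024 0.02 0.8 0 0 -0.006 -1;0.024 0.02 0.9 0 0 -0.006 -1;0.024 0.02 0.945 0 0 -0.006 -1;0.024 0.02 0.945 0 0 -0.006 -1"
}}

```text
time_s: 30.78
ee_pos: [0.581, -0.3626, 0.0049]
ee_rot: [-3.082, -0.59, 0.005]
ft_force: [0.1, -0.0, 0.6]
width: 0.0856
grip_force: 0.0
```

Request:
{"fn": "move_arm", "kwargs": {
  "increments": "0 0 0 0 0 0 1;0 0 0 0 0 0 1;0 0 0 0 0 0 1;0 0 0 0 0 0 1;0 0 0 0 0 0 1;0 0 0 0 0 0 1;0 0 0 0 0 0 1;0 0 0 0 0 0 1;0 0 -0.25 0 0 0 1;0 0 -0.5 0 0 0 1;0 0 -0.72 0 0 0 1;0 0 -0.72 0 0 0 1",
  "squeeze": 50
}}

```text
time_s: 31.78
ee_pos: [0.5844, -0.367, 0.1575]
ee_rot: [3.082, 0.585, 0.009]
ft_force: [0.7, -0.5, 0.5]
width: 0.0203
grip_force: 49.2
```

Request:
{"fn": "move_arm", "kwargs": {
  "increments": "0.13 -0.81 0 0 0 0.245 1;0.13 -0.81 0 0 0 0.245 1;0.13 -0.81 0 0 0 0.245 1;0.13 -0.81 0 0 0 0.245 1;0.13 -0.81 0 0 0 0.245 1;0.13 -0.81 0 0 0 0.245 1;0.13 -0.81 0 0 0 0.245 1"
}}

```text
time_s: 32.37
ee_pos: [0.547, -0.2063, 0.1516]
ee_rot: [3.141, -0.014, 0.001]
ft_force: [-0.1, -0.8, 0.1]
width: 0.0204
grip_force: 49.2
```

Request:
{"fn": "move_arm", "kwargs": {
  "increments": "-0.175 -0.8 0 0 0 0 1;-0.175 -0.8 0 0 0 0 1;-0.175 -0.8 0 0 0 0 1;-0.175 -0.8 0 0 0 0 1;-0.175 -0.8 0 0 0 0 1;-0.175 -0.8 0 0 0 0 1"
}}

```text
time_s: 32.87
ee_pos: [0.5138, -0.0445, 0.1515]
ee_rot: [-3.141, 0.011, -0.001]
ft_force: [1.0, -1.0, -0.2]
width: 0.0205
grip_force: 49.3
```

```bash
python3 held.py -.077 -0.7
```

```text
{'time_s': 32.8667, 'ee_pos': [0.5138, -0.0445, 0.1515], 'ee_rot': [-3.1414, 0.0108, -0.0008], 'ft_force': [0.9571, -0.9796, -0.1812], 'width': 0.0205, 'grip_force': 49.2923, 'joints': [0.2698, 0.3392, -0.3652, 1.9907, 0.1603, 0.8384, -1.7616]}
plan [-0.019  0.008  0.362] [-0.    -0.     0.003] rows>= 2.0
held ([278.0, 235.0], 526, -45, 134, 22, -0.6, np.float64(0.1627))
rail [154. 211.] 2158 [515.1  33.5] [ 27.3 150. ] ang 179.53 zmed 0.0699 slope along -0.01
rail [ 72. 209.] 1955 [510.4  87.1] [ 23.3 159.4] ang 179.24 zmed 0.0704 slope along -0.007
rail [232. 158.] 697 [547.4 -17.6] [26.7 19.9] ang -75.69 zmed 0.0698 slope along -0.089
patch [0.5173 0.0312 0.0579] 125
```

Request:
{"fn": "move_arm", "kwargs": {
  "increments": "-0.01 0.005 0.12 0 0 0.002 1;-0.01 0.005 0.24 0 0 0.002 1;-0.01 0.005 0.31 0 0 0.002 1;-0.01 0.005 0.34 0 0 0.002 1;-0.01 0.005 0.355 0 0 0.002 1;-0.01 0.005 0.364 0 0 0.002 1;-0.01 0.005 0.364 0 0 0.002 1"
}}

```text
time_s: 33.5
ee_pos: [0.5121, -0.0475, 0.0791]
ee_rot: [3.141, -0.023, 0.002]
ft_force: [-0.3, -0.1, 0.1]
width: 0.0203
grip_force: 49.3
```

Request:
{"fn": "move_arm", "kwargs": {
  "increments": "0 0 0 0 0 0 0.4;0 0 0 0 0 0 0.2;0 0 0 0 0 0 0.2;0 0 0 0 0 0 0.2;0 0 -0.1 0 0 0 0.2;0 0 -0.2 0 0 0 0.2;0 0 -0.3 0 0 0 0.2;0 0 -0.5 0 0 0 -1;0 0 -0.7 0 0 0 -1;0 0 -0.7 0 0 0 -1"
}}

```text
time_s: 34.33
ee_pos: [0.5158, -0.0459, 0.2261]
ee_rot: [3.141, -0.02, 0.02]
ft_force: [1.8, 0.9, 0.5]
width: 0.0691
grip_force: 0.0
```

```bash
python3 chk.py; python3 -c "
from h import *
plan(.6,.076,.37,90)"
```

```text
{'time_s': 34.3333, 'ee_pos': [0.5158, -0.0459, 0.2261], 'ee_rot': [3.1408, -0.0196, 0.0199], 'ft_force': [1.8132, 0.9308, 0.5414], 'width': 0.0691, 'grip_force': 0.0, 'joints': [0.2966, 0.2439, -0.3829, 1.9213, 0.1106, 0.9836, -1.7196]}
on stand ([215.0, 193.0], 511, 3, 160, 22, -0.8, np.float64(0.0898))
on stand ([279.0, 193.0], 511, -47, 160, 22, -1.0, np.float64(0.0898))
on stand ([150.0, 191.0], 512, 54, 158, 23, -0.8, np.float64(0.0897))
on stand ([91.0, 196.0], 510, 103, 159, 23, -0.8, np.float64(0.0897))
top stand ([238.0, 197.0], 509, 104, 157, 22, -0.6, np.float64(0.0895))
top stand ([252.0, 197.0], 509, 55, 157, 21, 0.5, np.float64(0.0895))
top stand ([266.0, 207.0], 480, 6, 97, 21, 0.2, np.float64(0.0894))
plan [ 0.433 -0.617 -0.746] [ 0.003 -0.002 -1.008] rows>= 13.0
```

View pics/last.png

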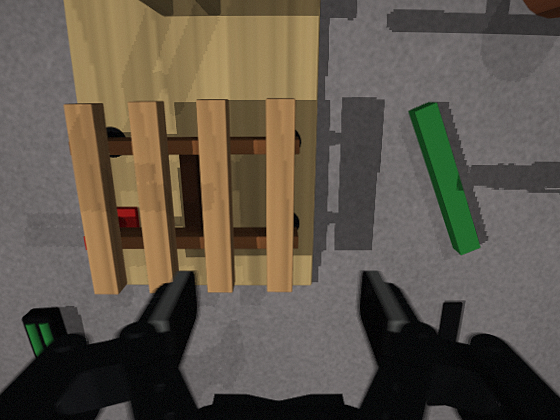

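All four slats lie straight and evenly spaced on level rails, at (91,196), (150,191), (215,193) and (279,193). Now bring the arm down.

Request:
{"fn": "move_arm", "kwargs": {
  "increments": "0.08 -0.61 -0.72 0 0 -1 -1;0.08 -0.61 -0.72 0 0 -1 -1;0.08 -0.61 -0.72 0 0 -1 -1;0.08 -0.61 -0.72 0 0 -1 -1;0.08 -0.61 -0.72 0 0 -1 -1;0.08 -0.61 -0.72 0 0 -1 -1;0.08 -0.61 -0.72 0 0 -1 -1;0.08 -0.61 -0.72 0 0 -1 -1;0.08 -0.61 -0.72 0 0 -1 -1;0.08 -0.61 -0.72 0 0 -1 -1;0.08 -0.61 -0.72 0 0 -1 -1;0.08 -0.61 -0.72 0 0 -1 -1"
}}

```text
time_s: 35.43
ee_pos: [0.5283, 0.0753, 0.3607]
ee_rot: [-2.304, -2.133, 0.004]
ft_force: [0.1, 0.7, -0.3]
width: 0.0855
grip_force: 0.0
```

Request:
{"fn": "move_arm", "kwargs": {
  "increments": "0 0 0 0 0 -0.008 -1;0 0 0 0 0 -0.008 -1;0 0 0 0 0 -0.008 -1"
}}

```text
time_s: 35.68
ee_pos: [0.5287, 0.0753, 0.3616]
ee_rot: [-2.302, -2.137, 0.002]
ft_force: [0.2, 0.2, -0.2]
width: 0.0854
grip_force: 0.0
```

```bash
python3 - <<'E'
from h import *
s=st(); plan(.723,.077,.37,89.3,s)
p,d,m=shot('scene'); W=cloud(d,m); save('s6.png',p)
for n in('scene','top'):
    if n=='top': p,d,m=shot('top'); W=cloud(d,m)
    hsv=cv2.cvtColor(p,cv2.COLOR_RGB2HSV)
    g=(cv2.inRange(hsv,(45,90,40),(85,255,255))>0)&(W[...,2]>.25)&(W[...,2]<.4)
    q=W[g]; print(n,len(q))
    if len(q): print(np.median(q,0).round(4),q.min(0).round(3),q.max(0).round(3))
E
```

```text
{'time_s': 35.6833, 'ee_pos': [0.5287, 0.0753, 0.3616], 'ee_rot': [-2.3018, -2.1367, 0.0017], 'ft_force': [0.1592, 0.1807, -0.2198], 'width': 0.0854, 'grip_force': 0.0, 'joints': [0.2929, 0.1999, -0.6408, 1.6811, 0.123, 1.3028, -0.4456]}
plan [ 0.081  0.968 -0.043] [-0.001  0.    -0.04 ] rows>= 5.0
scene 130
[0.7236 0.0379 0.3328] [ 0.717 -0.042  0.328] [0.729 0.099 0.337]
top 145
[0.7201 0.0166 0.3333] [ 0.715 -0.039  0.325] [0.727 0.098 0.339]
```

Request:
{"fn": "move_arm", "kwargs": {
  "increments": "0.02 0.2 -0.04 0 0 -0.04 -1;0.04 0.4 -0.04 0 0 -0.04 -1;0.06 0.6 -0.04 0 0 -0.04 -1;0.08 0.8 -0.04 0 0 -0.04 -1;0.08 0.968 -0.04 0 0 -0.04 -1;0.08 0.968 -0.04 0 0 -0.04 -1;0.08 0.968 0.1 0 0 -0.04 -1;0.08 0.968 0.2 0 0 -0.04 -1;0.08 0.968 0.257 0 0 -0.04 -1;0.08 0.968 0.257 0 0 -0.04 -1"
}}

```text
time_s: 36.62
ee_pos: [0.7217, 0.0771, 0.3076]
ee_rot: [-2.229, -2.21, 0.008]
ft_force: [-0.7, -0.2, -0.8]
width: 0.0852
grip_force: 0.0
```

Request:
{"fn": "move_arm", "kwargs": {
  "increments": "0 0 0 0 0 0 1;0 0 0 0 0 0 1;0 0 0 0 0 0 1;0 0 0 0 0 0 1;0 0 0 0 0 0 1;0 0 0 0 0 0 1;0 0 0 0 0 0 1;0 0 0 0 0 0 1;0 0 0 0 0 0 1",
  "squeeze": 40
}}

```text
time_s: 37.37
ee_pos: [0.7229, 0.0778, 0.3118]
ee_rot: [-2.23, -2.212, 0.0]
ft_force: [-4.3, -0.5, 5.6]
width: 0.0105
grip_force: 39.1
```

```bash
python3 - <<'E'
from h import *
s=st()
hx,hz=.681,.105; r=.2277; x,_,z=s['ee_pos']; z+=.0187
q0=np.arctan2(z-hz,hx-x)-.154; print(q0,np.hypot(z-hz,hx-x))
x0,z0=hx-r*np.cos(q0+.154),hz+r*np.sin(q0+.154)
for n,q in enumerate(np.linspace(q0,.1,25)[1:]):
    a=q+.154; print(n+1,round(q,2),np.round(((hx-r*np.cos(a)-x0)/.2,-(hz+r*np.sin(a)-z0)/.2),3))
E
```

```text
{'time_s': 37.3667, 'ee_pos': [0.7229, 0.0778, 0.3118], 'ee_rot': [-2.2304, -2.2124, 0.0002], 'ft_force': [-4.2797, -0.5007, 5.6493], 'width': 0.0105, 'grip_force': 39.1479, 'joints': [0.1594, 0.5774, -0.5813, 1.2795, 0.3107, 1.3733, -0.415]}
1.600346378765051 0.22940026916977294
1 1.54 [-0.07  -0.011]
2 1.48 [-0.141 -0.017]
3 1.41 [-0.212 -0.019]
4 1.35 [-0.283 -0.017]
5 1.29 [-0.354 -0.01 ]
6 1.23 [-0.425  0.002]
7 1.16 [-0.494  0.017]
8 1.1 [-0.562  0.037]
9 1.04 [-0.629  0.062]
10 0.98 [-0.694  0.09 ]
11 0.91 [-0.758  0.122]
12 0.85 [-0.819  0.159]
13 0.79 [-0.878  0.199]
14 0.73 [-0.934  0.243]
15 0.66 [-0.987  0.29 ]
16 0.6 [-1.038  0.34 ]
17 0.54 [-1.085  0.393]
18 0.48 [-1.128  0.449]
19 0.41 [-1.168  0.508]
20 0.35 [-1.205  0.569]
21 0.29 [-1.237  0.633]
22 0.23 [-1.265  0.698]
23 0.16 [-1.29   0.765]
24 0.1 [-1.31   0.833]
```

Request:
{"fn": "move_arm", "kwargs": {
  "increments": "0 -0.07 -0.011 0 0 0 1;0 -0.141 -0.017 0 0 0 1;0 -0.212 -0.019 0 0 0 1;0 -0.283 -0.017 0 0 0 1;0 -0.354 -0.01 0 0 0 1;0 -0.425 0.002 0 0 0 1;0 -0.494 0.017 0 0 0 1;0 -0.562 0.037 0 0 0 1;0 -0.629 0.062 0 0 0 1;0 -0.694 0.09 0 0 0 1;0 -0.758 0.122 0 0 0 1;0 -0.819 0.159 0 0 0 1"
}}

```text
time_s: 38.37
ee_pos: [0.5603, 0.08, 0.2802]
ee_rot: [2.228, 2.211, 0.007]
ft_force: [2.4, 1.8, 3.1]
width: 0.0102
grip_force: 41.6
```

Request:
{"fn": "move_arm", "kwargs": {
  "increments": "0 -0.059 0.04 0 0 0 1;0 -0.115 0.084 0 0 0 1;0 -0.168 0.131 0 0 0 1;0 -0.219 0.181 0 0 0 1;0 -0.266 0.234 0 0 0 1;0 -0.309 0.29 0 0 0 1;0 -0.349 0.349 0 0 0 1;0 -0.386 0.41 0 0 0 1;0 -0.418 0.474 0 0 0 1;0 -0.418 0.474 0 0 0 1"
}}

```text
time_s: 39.2
ee_pos: [0.4758, 0.081, 0.1831]
ee_rot: [-2.228, -2.214, -0.005]
ft_force: [4.3, 3.2, -5.3]
width: 0.0106
grip_force: 43.2
```

```bash
cat > q.py <<'E'
from h import *
s=st(); hx,hz=.681,.105; x,_,z=s['ee_pos']; z+=.0187
q0=np.arctan2(z-hz,hx-x)-.154; print('q',q0,np.hypot(z-hz,hx-x))
r=.2277
x0,z0=hx-r*np.cos(q0+.154),hz+r*np.sin(q0+.154)
for q in np.arange(.2,.05,-.02):
    a=q+.154; print(round(q,2),np.round(((hx-r*np.cos(a)-x0)/.2,-(hz+r*np.sin(a)-z0)/.2),3))
E
python3 q.py
```

```text
{'time_s': 39.2, 'ee_pos': [0.4758, 0.081, 0.1831], 'ee_rot': [-2.2285, -2.2139, -0.0049], 'ft_force': [4.3201, 3.1712, -5.3456], 'width': 0.0106, 'grip_force': 43.1862, 'joints': [0.2766, 0.2857, -0.6643, 2.0201, 0.221, 0.9034, -0.512]}
q 0.28663528444519626 0.22687270663468675
0.2 [-0.038  0.091]
0.18 [-0.046  0.112]
0.16 [-0.053  0.134]
0.14 [-0.06   0.156]
0.12 [-0.066  0.178]
0.1 [-0.072  0.2  ]
0.08 [-0.078  0.222]
0.06 [-0.083  0.244]
```

Request:
{"fn": "move_arm", "kwargs": {
  "increments": "0 -0.02 0.045 0 0 0 1;0 -0.038 0.091 0 0 0 1;0 -0.053 0.134 0 0 0 1;0 -0.06 0.156 0 0 0 1;0 -0.066 0.178 0 0 0 1;0 -0.066 0.178 0 0 0 1"
}}

```text
time_s: 39.7
ee_pos: [0.4627, 0.0811, 0.1479]
ee_rot: [-2.229, -2.213, -0.004]
ft_force: [3.1, 5.7, -4.5]
width: 0.0104
grip_force: 44.2
```

```bash
python3 q.py; python3 - <<'E'
from h import *
p,d,m=shot('wrist'); save('w7.png',p); W=cloud(d,m)
for q in slats(p,W,.082,.097,200): print('on stand',q)
E
```

```text
{'time_s': 39.7, 'ee_pos': [0.4627, 0.0811, 0.1479], 'ee_rot': [-2.2285, -2.2132, -0.0038], 'ft_force': [3.1041, 5.6831, -4.4642], 'width': 0.0104, 'grip_force': 44.1943, 'joints': [0.256, 0.3171, -0.6526, 2.0799, 0.2592, 0.8217, -0.5573]}
q 0.12092604841684082 0.22677324466497353
0.2 [ 0.028 -0.086]
0.18 [ 0.02  -0.064]
0.16 [ 0.013 -0.043]
0.14 [ 0.006 -0.021]
0.12 [-0.     0.001]
0.1 [-0.006  0.023]
0.08 [-0.012  0.045]
0.06 [-0.017  0.067]
on stand ([282.0, 191.0], 467, 104, 73, 22, -0.5, np.float64(0.0898))
on stand ([440.0, 193.0], 556, 103, 69, 22, -0.7, np.float64(0.0898))
on stand ([287.0, 262.0], 466, 56, 70, 23, -0.6, np.float64(0.0896))
on stand ([429.0, 268.0], 556, 54, 70, 23, -1.1, np.float64(0.0898))
on stand ([441.0, 332.0], 564, 4, 54, 21, -1.8, np.float64(0.0896))
```

View pics/w7.png

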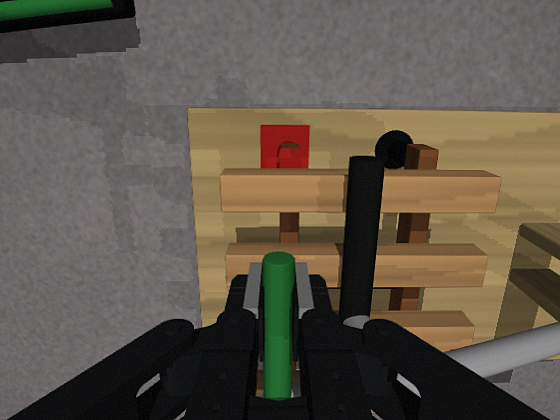

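The bar at (360,240) is just above the slats, which are still straight, and the red leg sits on the shim at (288,150). Creep down until contact.

Request:
{"fn": "move_arm", "kwargs": {
  "increments": "0 -0.003 0.011 0 0 0 1;0 -0.006 0.02 0 0 0 1;0 -0.006 0.02 0 0 0 1;0 -0.006 0.02 0 0 0 1"
}}

```text
time_s: 40.08
ee_pos: [0.4618, 0.0811, 0.1443]
ee_rot: [-2.229, -2.213, -0.004]
ft_force: [1.7, 7.1, -3.1]
width: 0.0107
grip_force: 44.3
```

Request:
{"fn": "move_arm", "kwargs": {
  "increments": "0 -0.002 0.006 0 0 0 1;0 -0.002 0.006 0 0 0 1;0 -0.002 0.006 0 0 0 1"
}}

```text
time_s: 40.33
ee_pos: [0.4615, 0.0812, 0.1433]
ee_rot: [-2.229, -2.213, -0.004]
ft_force: [2.0, 5.3, -1.9]
width: 0.0108
grip_force: 44.5
```

Request:
{"fn": "move_arm", "kwargs": {
  "increments": "0 -0.001 0.006 0 0 0 1;0 -0.001 0.006 0 0 0 1;0 -0.001 0.006 0 0 0 1"
}}

```text
time_s: 40.58
ee_pos: [0.4612, 0.0811, 0.1421]
ee_rot: [-2.229, -2.213, -0.004]
ft_force: [0.9, 6.2, -0.1]
width: 0.0107
grip_force: 44.6
```

```bash
python3 q.py | head -2
```

```text
{'time_s': 40.5833, 'ee_pos': [0.4612, 0.0811, 0.1421], 'ee_rot': [-2.229, -2.2133, -0.004], 'ft_force': [0.9414, 6.2393, -0.0993], 'width': 0.0107, 'grip_force': 44.5891, 'joints': [0.2516, 0.3234, -0.6496, 2.0885, 0.2672, 0.8081, -0.5661]}
q 0.09465417472840673 0.2267685091811566
```

Request:
{"fn": "move_arm", "kwargs": {
  "increments": "0 -0.001 0.006 0 0 0 1;0 -0.001 0.006 0 0 0 1;0 -0.001 0.006 0 0 0 1"
}}

```text
time_s: 40.83
ee_pos: [0.4609, 0.0812, 0.1409]
ee_rot: [-2.229, -2.213, -0.004]
ft_force: [0.9, 5.3, 0.3]
width: 0.0107
grip_force: 44.7
```

Request:
{"fn": "move_arm", "kwargs": {
  "increments": "0 -0.001 0.006 0 0 0 1;0 -0.001 0.006 0 0 0 1;0 -0.001 0.006 0 0 0 1"
}}

```text
time_s: 41.08
ee_pos: [0.4609, 0.0812, 0.1404]
ee_rot: [2.229, 2.213, 0.003]
ft_force: [-1.2, 4.3, 8.4]
width: 0.0105
grip_force: 45.8
```

```bash
python3 q.py | head -2;  python3 - <<'E'
from h import *
p,d,m=shot('wrist'); W=cloud(d,m)
hsv=cv2.cvtColor(p,cv2.COLOR_RGB2HSV)
g=(hsv[...,2]<60)&(W[...,2]>.085)&(W[...,2]<.14)&(abs(W[...,0]-.51)<.03)&(W[...,1]>.04)&(W[...,1]<.14)
q=W[g]; print(len(q),np.percentile(q,[2,50,98],axis=0).round(4))
E
```

```text
{'time_s': 41.0833, 'ee_pos': [0.4609, 0.0812, 0.1404], 'ee_rot': [2.2293, 2.2134, 0.0034], 'ft_force': [-1.1782, 4.2591, 8.3951], 'width': 0.0105, 'grip_force': 45.7674, 'joints': [0.2497, 0.3255, -0.6485, 2.0906, 0.2703, 0.8047, -0.5696]}
q 0.08717219841624146 0.22669855278461226
5391 [[0.4989 0.0423 0.0983]
 [0.506  0.0888 0.1064]
 [0.5157 0.1263 0.1086]]
```

Contact: the force jumped to 8 N and the bar top is at 108 mm, which is slat top plus 18 mm. Let go and withdraw.

Request:
{"fn": "move_arm", "kwargs": {
  "increments": "0 0 0 0 0 0 0.6;0 0 0 0 0 0 0.2;0 0 0 0 0 0 -1;0 0 0 0 0 0 -1;0 0 0 0 0 0 -1;0 0 0 0 0 0 -1;0 0 0 0 0 0 -1;0 0 -0.2 0 0 0 -1;0 0 -0.4 0 0 0 -1;0 0 -0.6 0 0 0 -1;0 0 -0.8 0 0 0 -1;0 0 -0.8 0 0 0 -1"
}}

```text
time_s: 42.13
ee_pos: [0.4641, 0.0814, 0.3078]
ee_rot: [2.225, 2.207, 0.015]
ft_force: [-0.1, 1.0, 1.0]
width: 0.0851
grip_force: 0.0
```

Request:
{"fn": "move_arm", "kwargs": {
  "increments": "-1 0 0 0 0 0 -1;-1 0 0 0 0 0 -1;-1 0 0 0 0 0 -1;-1 0 0 0 0 0 -1;-1 0 0 0 0 0 -1;-1 0 0 0 0 0 -1"
}}

```text
time_s: 42.63
ee_pos: [0.4576, -0.1281, 0.2996]
ee_rot: [2.241, 2.2, -0.004]
ft_force: [0.3, 0.6, -0.4]
width: 0.0851
grip_force: 0.0
```

Request:
{"fn": "move_arm", "kwargs": {
  "increments": "-1 0 0 0 0 0 -1;-1 0 0 0 0 0 -1;-1 0 0 0 0 0 -1;-1 0 0 0 0 0 -1;-1 0 0 0 0 0 -1;-1 0 0 0 0 0 -1;-1 0 0 0 0 0 -1;-1 0 0 0 0 0 -1"
}}

```text
time_s: 43.3
ee_pos: [0.4574, -0.319, 0.2998]
ee_rot: [-2.229, -2.213, -0.001]
ft_force: [0.1, -0.0, -0.0]
width: 0.0852
grip_force: 0.0
```

```bash
python3 - <<'E'
from h import *
st()
p,d,m=shot('top'); W=cloud(d,m)
for q in slats(p,W,.082,.097,30): print('stand',q)
for q in slats(p,W): print('table',q)
save('t9.png',cv2.resize(p[80:320,60:460],None,fx=2,fy=2))
hsv=cv2.cvtColor(p,cv2.COLOR_RGB2HSV)
g=(cv2.inRange(hsv,(45,90,50),(80,255,255))>0)&(W[...,2]>.1)&(abs(W[...,0]-.5)<.2)&(abs(W[...,1]-.03)<.12)
print('handle',np.median(W[g],0).round(4))
E
```

```text
{'time_s': 43.3, 'ee_pos': [0.4574, -0.319, 0.2998], 'ee_rot': [-2.2288, -2.2126, -0.0009], 'ft_force': [0.1359, -0.0283, -0.0495], 'width': 0.0852, 'grip_force': 0.0, 'joints': [0.8121, 0.2512, -0.3785, 1.7344, 0.0987, 1.1756, 0.3989]}
stand ([88.0, 98.0], 862, 633, 110, 49, -74.2, np.float64(0.0898))
stand ([354.0, 145.0], 694, -300, 22, 21, -4.6, np.float64(0.0938))
stand ([238.0, 185.0], 552, 103, 71, 21, 0.9, np.float64(0.089))
stand ([252.0, 185.0], 553, 55, 71, 21, 0.2, np.float64(0.0893))
stand ([267.0, 185.0], 553, 3, 71, 21, 0.3, np.float64(0.0895))
stand ([282.0, 185.0], 553, -49, 71, 21, 0.2, np.float64(0.0895))
stand ([237.0, 204.0], 482, 103, 34, 21, 0.8, np.float64(0.0895))
stand ([252.0, 204.0], 486, 56, 21, 17, 1.1, np.float64(0.0882))
stand ([266.0, 204.0], 485, 4, 25, 17, 0.2, np.float64(0.0886))
stand ([281.0, 211.0], 464, -46, 65, 21, -0.1, np.float64(0.0891))
stand ([237.0, 216.0], 445, 105, 28, 21, -0.1, np.float64(0.0886))
stand ([251.0, 216.0], 445, 56, 28, 18, 0.7, np.float64(0.0902))
stand ([266.0, 217.0], 444, 6, 25, 21, 0.1, np.float64(0.0893))
handle [0.4591 0.0182 0.1669]
```

View pics/t9.png

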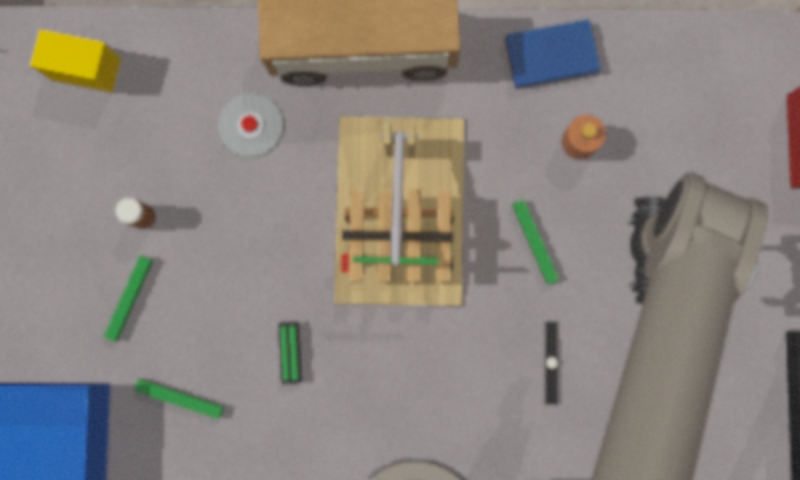

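The bar, at (398,236), rests across all four straight slats. The other things on the table are where they were, and the gripper is well clear. Handing in.

```bash
python3 -c "
from plant import close_job
print(close_job())"
```

```text
the job is handed in; nothing more can be done
None
```

The job is done and handed in: the stand sits level with its red leg on the shim, all four slats lie straight across both rails (the set sits about 3 mm off centre along them), and the hold-down arm's bar rests on them, with nothing else on the table disturbed.

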